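Load damp test pieces into the half-open drying balance

ROBOT

A 6-joint arm with a two-finger parallel gripper is mounted at the origin on the work surface. World frame = base frame: x ahead of the robot, y to its left, z up, the work surface at z = 0. Lengths are in m, angles in rad, forces in N, time in s.
With the tool pointing down it reaches from about 0.4 to 0.925 m from the base axis. Payload 3.4 kg.
Tool frame: the origin (TCP) lies at the very end of the fingers, on their centre line; the grasp point (between the pads) lies 19 mm behind it; z points along the fingers, y is the line along which they close (so a half turn about z gives the same grasp; the last joint's range is limited). The gripper opens to 85 mm and grips with 20 to 120 N. Pads are 22 mm wide; open, the fingers measure 114 mm over their backs; the gripper's body (76 mm by 85 mm) begins 54 mm behind the grasp point. The pads swing forward as they close: fully open they stand 13 mm farther back than shut.
Start: joints at [1.065, 0.307, 1.506, -0, 1.328, -0.073], TCP at [0.241, 0.522, 0.231] pointing down, gripper open.
Joint ranges: [-3.12, 3.12], [-1.05, 2.28], [0.14, 2.33], [-1.42, 4.57], [0.1, 2.73], [-2.68, 2.68]. Speed limits (rad/s): [2.57, 2.57, 3.14, 3.14, 3.14, 3.14].

INTERFACE

Orientations are given as a 3x3 rotation matrix whose columns are the frame's x, y, z axes.
In Python, from bench import telemetry, camera, manip gives the robot as it stands. The module is installed in compiled form; this text tells all that it offers.
- The arm moves only by the shell command python3 -m handwheel 'ROWS' [FORCE]. ROWS is JSON, a list of rows, each a list of 3 entries, a list of its own where there are three numbers: the opening, from -1 (shut) to 1 (fully open), then the shift along the world's x, y, z in cm, then the turn, a rotation vector about the world's x, y, z in degrees. A call has 1 to 10 rows; each row is the pose to reach, as a shift and turn from the pose commanded when the call began; what a row does not reach only later rows make up. A row lasts 1/10 s, in which the tool goes at most 50 mm and 8.59 degrees, less where a joint would pass 70% of its speed; a pose out of reach is approached as far as the arm can. A call with a gripper value outside its range is refused whole. The fingers move at their own pace and stop on an object; FORCE is the grip in N (left out, the last holds). Time passes only in rows, so rows that repeat a pose let the fingers close. It gives the time, the measured TCP pose, the force, the opening and the grip force at its end, in the units of the state.
- telemetry.get_state(): the state, without advancing time (a new reading comes with each control period).
- camera(name): name is "side" or "top"; returns a dict with "color" (480x640x3 uint8, red, green, blue), "intrinsics" (3x3 intrinsics, pixels), "R" (3x3) and "t" (3): a world point X has camera coordinates R X + t. Camera axes: x right, y down, z forward; pixel columns grow to the right and rows downward; lengths in m; the calibration is good to about 2 mm. A picture is of the moment at which its call begins. There is no depth.
- manip.finish_job(): hands the job in; it is judged then, once.
The state is a dict: "time_s": time; "joint_positions": joint angles; "joint_vel": joint speeds; "joint_torque": joint torques, N m; "tool_pos": TCP position; "ee_rot": TCP orientation; "ft_force": force on the tool from outside, world axes, zero at the start; "wrist_torque": the same for the moment, N m; "grip_width": finger opening in m; "finger_force": force on a finger pad.
Only numpy, scipy, OpenCV 4.12 (cv2) and the standard library are available. Lean on these libraries where they do the work, as an engineer would, in place of code of your own. Each camera call takes 0.05 s, during which the arm holds its last target. There are 200 camera calls.

TASK

Put all the aluminium test pieces from the draining mat into the steel tray, each down on its floor and none on another, and raise the drying balance's lamp hood to about 45 degrees and never beyond 55, so that it keeps its heat. Then, by its handle and without tipping it, slide the loaded tray in under the half-raised hood, between the draught walls, and set it down gently, square and centred on the sprung pan, with its handle sticking out at the front. Let go, and lower the hood gently until it is fully shut; leave everything else on the bench where it is.

Things in the scene. Friction and masses are not known exactly. Their poses are not given: they have to be found in the camera images.
- tee_c (a point): Damp aluminium test piece (may be absent). T-shaped: foot 60 x 26 x 10 mm, with an upright web 12 mm thick along the middle of the foot up to the full 34 mm. Point: middle of its length and width, half-way up (17 mm above its underside). x along its 60 mm length, y across its width (hold it across y, near the top), z up. 40 to 90 g.
- step_c (a point): Damp aluminium test piece (may be absent). stepped block: 60 x 24 mm, 20 mm high over its whole length and 34 mm high over 38 mm of it (from x = -8 mm to x = +30 mm from its centre). Point: middle of its length and width, half-way up (17 mm above its underside). x along its 60 mm length, y across its width (hold it across y, near the top), z up. 40 to 90 g.
- block_c (a point): Damp aluminium test piece (may be absent). plain block 60 x 25 x 34 mm. Point: middle of its length and width, half-way up (17 mm above its underside). x along its 60 mm length, y across its width (hold it across y, near the top), z up. 40 to 90 g.
- chan_c (a point): Damp aluminium test piece (may be absent). U-channel, open upwards: 60 x 26 mm, 34 mm high, floor 10 mm, two flanges 7 mm thick along the long sides, so 26 mm over the outside. Point: middle of its length and width, half-way up (17 mm above its underside). x along its 60 mm length, y across its width (hold it across y, near the top), z up. 40 to 90 g.
- tray_c (a point): Stainless specimen tray, loose: 110 mm (x) by 140 mm (y) outside, floor 2.5 mm, rim all round 10 mm high and 2 mm thick, 160 g, with a handle at its -x end. Point: centre of the underside; x points away from the handle, z up. It takes four pieces standing in two rows of two, lengthwise along y (e.g. at x = +-27 mm, y = +-33 mm).
- tray_grip (a point): Centre of the tray's upright grey plastic handle grip, a plate 40 mm (x) by 14 mm (y) by 40 mm (z), 135 mm from the tray's centre on its -x side, 26 mm above the tray's underside (top of the grip 46 mm above it, its lower edge 6 mm). Grip it across y. It joins the tray by a flat neck 16 mm wide whose top is 10 mm above the underside.
- pan_c (a point): Centre of the top of the drying balance's sprung weighing pan, an aluminium disc of 90 mm diameter that sinks with load; 80 mm above the bench when empty. x points to the back of the instrument (the open front of the chamber faces -x), z up. The hood's hinge line runs along y, 85 mm behind (+x) and 55 mm above this point (pan empty).
- chamber (a point): Middle of the chamber floor, 20 mm under the empty pan's top, same axes. Two upright draught walls along x, 160 mm apart inside, run from x = -60 to +85 mm and stand 75 mm above the floor; back wall at x = +77 mm; front open. Ahead of the chamber (x = -75 to -200 mm) lies the control panel, 10 mm below the chamber floor. The housing is 250 mm wide (y).
- pan (a joint): How far the pan has sunk (m): 0 empty, about 0.8 mm per newton above a small preload (about 1 mm under the empty tray, up to 4.5 mm under a full one), bottoming at 10 mm.
- hood (a joint): Opening angle of the lamp hood (rad): 0 shut, grows as its front rises, stop at 1.75. Stiff hinge: it stays at any angle; lifting at the bar takes about 6 N, lowering about 2 N.
- hood_bar (a point): Middle of the round steel bar handle (12 mm thick, 100 mm long along y) on the front of the hood; it moves and turns with the hood. With the hood shut it is 203 mm in front of and 30 mm above the hinge line, 38 mm off the hood's front face.
- skirt (a point): Middle of the lower front edge of the hood's skirt; it moves with the hood. Shut, it is 165 mm in front of and 35 mm below the hinge line and covers the upper front of the chamber, 40 mm above its floor, leaving about 10 mm over the neck of a tray on the pan, whose grip stays outside. The hood is 190 mm wide, its flat top 45 mm above the hinge line.
- tray: The same tray, origin at the centre of its underside.
- mount1: Round brown resin mount, 40 mm diameter, 26 mm high, on the draining mat; leave it. Origin: centre of underside.
- mount2: Another such resin mount; leave it.
- beaker: Glass beaker, 72 mm diameter, 95 mm high; leave it.
- washbottle: White wash bottle, 68 mm diameter, 170 mm high; leave it.
- sleeve: Dark steel cylinder, 48 mm diameter, 85 mm high; leave it.
- mat: Draining mat, fixed: ribbed grey plastic 280 mm (x) by 155 mm (y), 4 mm thick, on which the pieces stand at the start. Origin: centre of underside.
Not all that is in view belongs to the job. What is shaped like the part that bears block_c but green is not meant. Leave any blue or yellow look-alike of the part that bears tee_c alone.

How it is judged:
On the way, in this order (a step that is already met when the one before it is completed fails the run):
1. every test piece is down in the tray, which is still outside, and the hood is raised to about 45 degrees (35 to 55) (x of tee_c in the frame of tray_c between -0.046 and 0.046 m and y of tee_c in the frame of tray_c between -0.05 and 0.05 m and z of tee_c in the frame of tray_c between 0 and 0.026 m and x of step_c in the frame of tray_c between -0.046 and 0.046 m and y of step_c in the frame of tray_c between -0.05 and 0.05 m and z of step_c in the frame of tray_c between 0 and 0.026 m and x of block_c in the frame of tray_c between -0.046 and 0.046 m and y of block_c in the frame of tray_c between -0.05 and 0.05 m and z of block_c in the frame of tray_c between 0 and 0.026 m and x of chan_c in the frame of tray_c between -0.046 and 0.046 m and y of chan_c in the frame of tray_c between -0.05 and 0.05 m and z of chan_c in the frame of tray_c between 0 and 0.026 m and value of joint hood between 0.61 and 0.96 rad and x of tray_c in the frame of pan_c below -0.1 m), for 0.3 s.
2. the loaded tray enters the front of the chamber, low between the draught walls, under the half-raised hood (x of tee_c in the frame of tray_c between -0.046 and 0.046 m and y of tee_c in the frame of tray_c between -0.05 and 0.05 m and z of tee_c in the frame of tray_c between 0 and 0.026 m and x of step_c in the frame of tray_c between -0.046 and 0.046 m and y of step_c in the frame of tray_c between -0.05 and 0.05 m and z of step_c in the frame of tray_c between 0 and 0.026 m and x of block_c in the frame of tray_c between -0.046 and 0.046 m and y of block_c in the frame of tray_c between -0.05 and 0.05 m and z of block_c in the frame of tray_c between 0 and 0.026 m and x of chan_c in the frame of tray_c between -0.046 and 0.046 m and y of chan_c in the frame of tray_c between -0.05 and 0.05 m and z of chan_c in the frame of tray_c between 0 and 0.026 m and value of joint hood between 0.61 and 0.96 rad and x of tray_c in the frame of pan_c between -0.1 and -0.03 m and y of tray_c in the frame of pan_c between -0.02 and 0.02 m and z of tray_c in the frame of pan_c between -0.005 and 0.05 m), for 0.05 s.
3. the loaded tray rests centred on the pan, let go, the hood still half raised (x of tee_c in the frame of tray_c between -0.046 and 0.046 m and y of tee_c in the frame of tray_c between -0.05 and 0.05 m and z of tee_c in the frame of tray_c between 0 and 0.026 m and x of step_c in the frame of tray_c between -0.046 and 0.046 m and y of step_c in the frame of tray_c between -0.05 and 0.05 m and z of step_c in the frame of tray_c between 0 and 0.026 m and x of block_c in the frame of tray_c between -0.046 and 0.046 m and y of block_c in the frame of tray_c between -0.05 and 0.05 m and z of block_c in the frame of tray_c between 0 and 0.026 m and x of chan_c in the frame of tray_c between -0.046 and 0.046 m and y of chan_c in the frame of tray_c between -0.05 and 0.05 m and z of chan_c in the frame of tray_c between 0 and 0.026 m and value of joint hood between 0.61 and 0.96 rad and horizontal distance between tray_c and pan_c below 0.009 m and angle between the x axis of tray_c and the x axis of pan_c, either way round below 0.1 rad and value of joint pan above 0.0006 m and angle between tray_c's own z axis and vertical below 0.06 rad and contact force between the fingers and tray below 0.1 N), for 0.3 s.
At the end, for the whole second after the job is handed in: Hood shut (under 0.035 rad); tray at rest on the pan, centre within 9 mm of the pan's centre, square within 0.10 rad, level within 0.06 rad, weighing on the pan and not held; every test piece in the tray, on its floor (x of tee_c in the frame of tray_c between -0.046 and 0.046 m and y of tee_c in the frame of tray_c between -0.05 and 0.05 m and z of tee_c in the frame of tray_c between 0 and 0.026 m and x of step_c in the frame of tray_c between -0.046 and 0.046 m and y of step_c in the frame of tray_c between -0.05 and 0.05 m and z of step_c in the frame of tray_c between 0 and 0.026 m and x of block_c in the frame of tray_c between -0.046 and 0.046 m and y of block_c in the frame of tray_c between -0.05 and 0.05 m and z of block_c in the frame of tray_c between 0 and 0.026 m and x of chan_c in the frame of tray_c between -0.046 and 0.046 m and y of chan_c in the frame of tray_c between -0.05 and 0.05 m and z of chan_c in the frame of tray_c between 0 and 0.026 m and horizontal distance between tray_c and pan_c below 0.009 m and angle between the x axis of tray_c and the x axis of pan_c, either way round below 0.1 rad and value of joint pan above 0.0006 m and angle between tray_c's own z axis and vertical below 0.06 rad and contact force between the fingers and tray below 0.1 N and value of joint hood below 0.035 rad and linear speed of tray below 0.02 m/s); the robot touches nothing.
It fails at once if the hood is raised well beyond half-way (over 60 degrees) (value of joint hood above 1.05 rad).
It fails at once if the hood is slammed (falls faster than 1.5 rad/s) (velocity of joint hood below -1.5 rad/s).
It fails at once if the pan is pressed to its bottom stop (value of joint pan above 0.0092 m).
It fails at once if the tray is tipped by more than 20 degrees (angle between tray_c's own z axis and vertical above 0.35 rad).
It fails at once if a mount, the beaker, the wash bottle or the steel cylinder is knocked away from its place (over 45 mm) (distance of any of mount1, mount2, beaker, washbottle, sleeve from where it was at the start of the episode above 0.045 m).
Of tee, step, block, chan only 2 to 4 are there at a start; the rules pass over those that are not, and their reading is None.
At some moment in a run one of tee, step, block, chan may be knocked a few centimetres aside while the robot is not near it.
It also fails if it takes over 210 s, if anything falls off the work surface, if the arm or the gripper's body presses on something with over 40 N, if the wrist force passes 120 N, or if a joint passes its speed limit or range.

## Working session

There is one attempt and no reset: what is moved stays moved. The work goes in short steps, Python scripts to look and compute and a shell command to move; the robot and the scene stay as the last step left them, time stands still between calls to the robot, and variables do not carry over. Pictures are saved under pics/ and viewed, at most 14 in all, crops included, and the job is handed in when it is done.

```bash
mkdir -p pics
cat > h.py <<'E'
import numpy as np, cv2
from bench import telemetry, camera, manip
def snap(n,f):
    c=camera(n); cv2.imwrite('pics/'+f,c['color'][:,:,::-1]); np.savez('pics/'+n+'.npz',**c); return c
def cal(n):
    c=np.load('pics/'+n+'.npz'); return c['intrinsics'],c['R'],c['t']
def back(n,uv,z):
    K,R,t=cal(n); d=R.T@np.linalg.inv(K)@np.array([uv[0],uv[1],1.]); o=-R.T@t
    return o+d*(z-o[2])/d[2]
def proj(n,X):
    K,R,t=cal(n); p=K@(R@np.array(X,float)+t); return p[:2]/p[2]
def tri(a,ua,b,ub):
    M=[];r=[]
    for n,u in((a,ua),(b,ub)):
        K,R,t=cal(n);d=R.T@np.linalg.inv(K)@np.array([u[0],u[1],1.]);d/=np.linalg.norm(d);P=np.eye(3)-np.outer(d,d);M.append(P);r.append(P@(-R.T@t))
    return np.linalg.lstsq(np.vstack(M),np.hstack(r),rcond=None)[0]
E
python3 - <<'E'
from h import *
for n in('top','side'):
    c=snap(n,n+'1.png'); print(n,c['intrinsics'].round(1).tolist(),(-c['R'].T@c['t']).round(3),c['R'].round(2).tolist())
s=telemetry.get_state(); print({k:np.round(v,3).tolist() for k,v in s.items()})
E
```

```text
top [[476.3, 0.0, 321.2], [0.0, 476.3, 242.8], [0.0, 0.0, 1.0]] [ 0.42  -0.111  1.116] [[0.01, -1.0, -0.01], [-0.98, -0.01, -0.19], [0.19, 0.01, -0.98]]
side [[578.9, 0.0, 322.3], [0.0, 578.9, 239.7], [0.0, 0.0, 1.0]] [-0.027 -0.745  1.134] [[0.71, -0.71, -0.0], [-0.53, -0.52, -0.67], [0.47, 0.48, -0.74]]
{'time_s': 0.1, 'joint_positions': [1.064, 0.307, 1.508, -0.0, 1.328, -0.074], 'joint_vel': [-0.001, -0.002, -0.004, -0.001, -0.002, 0.001], 'joint_torque': [0.001, -45.853, -25.261, 0.0, 0.005, 0.0], 'tool_pos': [0.241, 0.521, 0.23], 'ee_rot': [[-0.908, 0.419, -0.001], [0.419, 0.908, -0.002], [0.0, -0.002, -1.0]], 'ft_force': [0.408, -0.46, 0.565], 'wrist_torque': [-0.01, 0.073, 0.005], 'finger_force': 0.0, 'grip_width': 0.086}
```

View pics/top1.png

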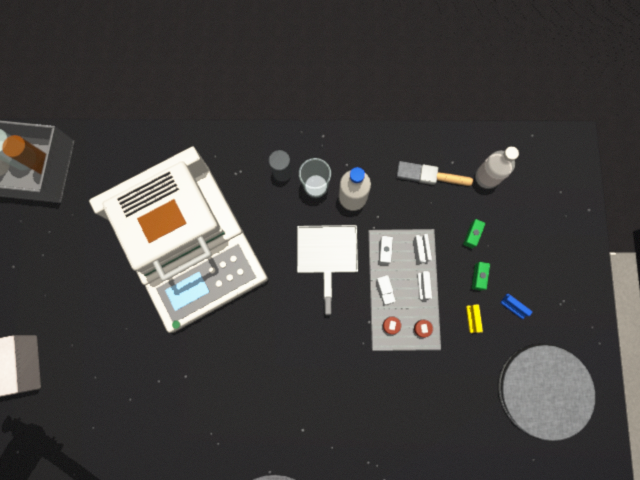

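View pics/side1.png

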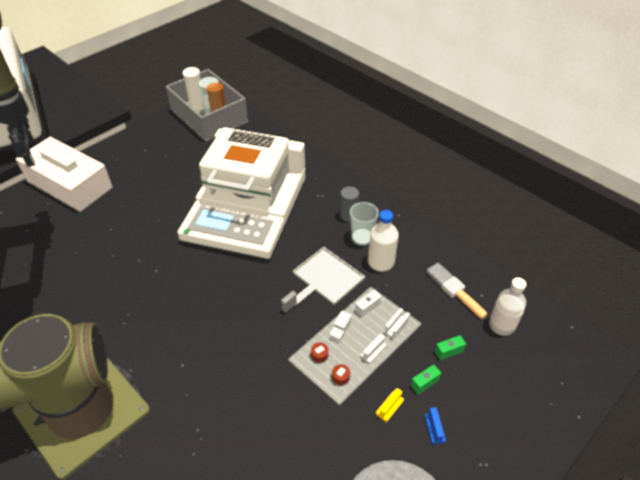

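The top picture shows the mat at (405,290) with four pieces at about (386,250), (423,249), (426,285) and (387,290), the tray at (328,250) with its grip at (328,306), and the instrument at (180,235) with the hood shut. I'll enlarge these areas.

Run:
```python
from h import *
t=cv2.imread('pics/top1.png')
a=cv2.resize(t[215:360,290:450],None,fx=5,fy=4.1,interpolation=cv2.INTER_CUBIC)
a=cv2.resize(t[220:345,295:450],(800,600) ,interpolation=cv2.INTER_CUBIC) if 0 else cv2.resize(t[220:336,295:449],(797,600),interpolation=cv2.INTER_CUBIC)
cv2.imwrite('pics/c1.png',a)
b=cv2.resize(t[140:335,80:280],(615,600),interpolation=cv2.INTER_CUBIC)
cv2.imwrite('pics/c2.png',b); print(797/154,600/116)
```

```text
5.175324675324675 5.172413793103448
```

View pics/c1.png

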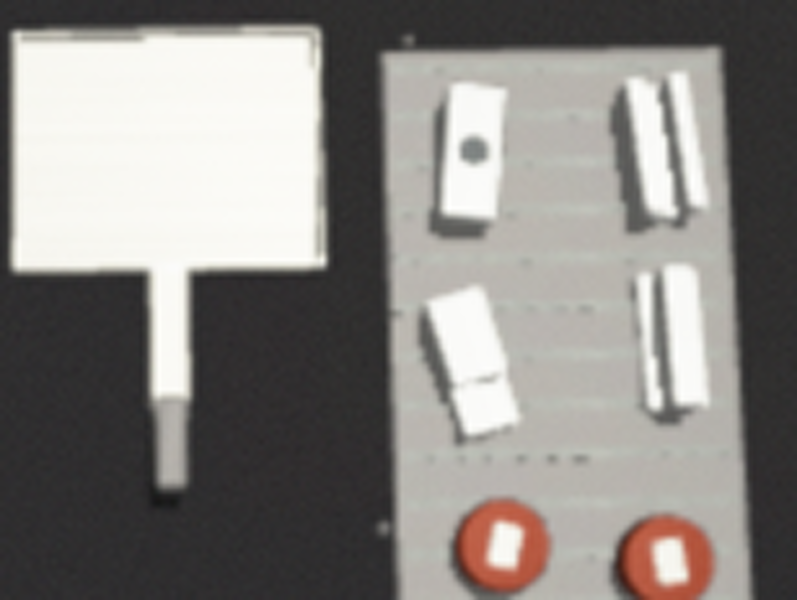

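View pics/c2.png

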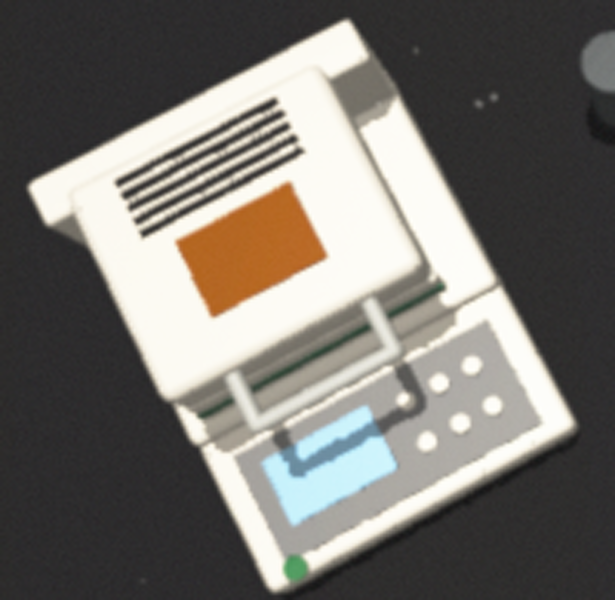

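The crops show the upper-left block (top centre at c1 (474,150)), the lower-left step (470,362), the upper-right channel (665,146) and the lower-right tee (672,336). The tray corners run (12,32)–(325,270), the hood bar runs from c2 (258,418) to (402,350), and the panel's front corners are at (275,592) and (575,425).

Run:
```python
from h import *
np.set_printoptions(suppress=True,precision=4)
c1=lambda p:(295+p[0]/5.175-.4,220+p[1]/5.172-.4)
c2=lambda p:(80+p[0]/3.075-.3,140+p[1]/3.077-.3)
def show(n,pts,z,f):
    P=np.array([back('top',f(p),z)[:2] for p in pts]); print(n,P.mean(0),'edges',np.linalg.norm(np.roll(P,-1,0)-P,axis=1)*1e3); 
    d=(P[0]+P[1]-P[2]-P[3]) if len(P)==4 else P[1]-P[0]; print('   dir deg',np.degrees(np.arctan2(d[1],d[0])), *P)
# order: TL TR BR BL
show('block',[(450,83),(507,90),(497,221),(440,214)],.038,c1)
show('step hi',[(428,300),(484,286),(507,372),(450,388)],.038,c1)
show('chan',[(625,82),(687,72),(708,208),(645,222)],.038,c1)
show('tee web',[(663,266),(696,264),(709,405),(676,409)],.038,c1)
show('tray',[(12,32),(318,28),(326,269),(12,271)],.010,c1)
show('grip top',[(154,398),(186,398),(187,488),(157,488)],.046,c1)
show('bar',[(256,419),(402,350)],.165,c2)
show('panel',[(275,592),(577,425)],.05,c2)
show('panelback',[(203,447),(500,285)],.05,c2)
```

```text
block [ 0.6138 -0.2454] edges [25.4977 59.3221 25.2396 59.3781]
   dir deg -5.2368726072510725 [ 0.6449 -0.2355] [ 0.6418 -0.2608] [ 0.5828 -0.2553] [ 0.5857 -0.2302]
step hi [ 0.5317 -0.2413] edges [25.4407 38.7988 25.9324 39.5089]
   dir deg 13.599614473168002 [ 0.5475 -0.2244] [ 0.5539 -0.249 ] [ 0.5162 -0.2584] [ 0.5091 -0.2335]
chan [ 0.6171 -0.3308] edges [28.11   61.7404 28.6449 63.4142]
   dir deg 6.52720506874463 [ 0.6458 -0.3134] [ 0.6505 -0.3411] [ 0.5892 -0.3483] [ 0.5828 -0.3204]
tee web [ 0.5327 -0.3367] edges [14.5213 61.8147 14.4773 62.6769]
   dir deg 3.3327370749325396 [ 0.5633 -0.3277] [ 0.5643 -0.3422] [ 0.5026 -0.3457] [ 0.5007 -0.3314]
tray [ 0.6192 -0.1094] edges [140.8238 111.6582 141.8196 110.836 ]
   dir deg 1.318868603461618 [ 0.6734 -0.0377] [ 0.6762 -0.1785] [ 0.5645 -0.1815] [ 0.5626 -0.0397]
grip top [ 0.4838 -0.1121] edges [13.8456 38.5708 12.8914 38.5962]
   dir deg 1.6462798150068179 [ 0.5031 -0.1046] [ 0.5032 -0.1184] [ 0.4646 -0.1191] [ 0.4645 -0.1062]
bar [0.556  0.1735] edges [104.4408 104.4408]
   dir deg -63.58410702764524 [0.5328 0.2203] [0.5792 0.1267]
panel [0.4828 0.1309] edges [245.975 245.975]
   dir deg -60.269761510363494 [0.4218 0.2377] [0.5437 0.0241]
panelback [0.5868 0.1913] edges [245.8011 245.8011]
   dir deg -60.087662481906875 [0.5255 0.2978] [0.6481 0.0848]
```

```bash
python3 - <<'E'
from h import *
np.set_printoptions(suppress=True,precision=4)
c2=lambda p:(80+p[0]/3.075-.3,140+p[1]/3.077-.3)
for n,a,b,z in [('slot',(117,182),(275,100),.18),('slot5',(142,236),(302,150),.18),('orangeT',(177,242),(290,182),.18),('orangeB',(213,317),(327,257),.18),('oL',(177,242),(213,317),.18),('oR',(290,182),(327,257),.18),('sideR',(577,425),(500,285),.05),('backtop',(30,187),(350,20),.135)]:
    A,B=back('top',c2(a),z),back('top',c2(b),z); d=B-A; print(n,A[:2],B[:2],np.linalg.norm(d),np.degrees(np.arctan2(d[1],d[0]))%90)
E
python3 -m handwheel '[[0.0,[3.5,-3.5,0],[0,0,-4]],[-0.1,[7,-7.2,0],[0,0,-8]],[-0.2,[10.5,-11,0],[0,0,-13]],[-0.2,[14,-15,0],[0,0,-18]],[-0.2,[17.5,-19,0],[0,0,-23]],[-0.2,[21,-23,0],[0,0,-28]],[-0.2,[25,-27,0],[0,0,-32]],[-0.2,[28,-31,0],[0,0,-36]],[-0.2,[31.3,-34.8,0],[0,0,-36.5]],[-0.2,[31.3,-34.8,0],[0,0,-36.5]]]' 30
```

```text
slot [0.6888 0.3194] [0.7465 0.2177] 0.11696599189453682 29.560590999065745
slot5 [0.6519 0.2995] [0.7116 0.1971] 0.11847296892728808 30.26022487325369
orangeT [0.648  0.2759] [0.6894 0.2037] 0.08323695987490078 29.87083024469578
orangeB [0.5977 0.2481] [0.6384 0.1758] 0.0829555113833757 29.368870999956627
oL [0.648  0.2759] [0.5977 0.2481] 0.0574170581642189 28.95426888825787
oR [0.6894 0.2037] [0.6384 0.1758] 0.05814890974681365 28.68530255471498
sideR [0.5437 0.0241] [0.6481 0.0848] 0.1207223313569731 30.18615247357021
backtop [0.6978 0.4009] [0.8221 0.184 ] 0.2500209452256446 29.825211337878542
time_s: 1.1
tool_pos: [0.5569, 0.1702, 0.2308]
ee_rot: [[-0.477, 0.879, 0.001], [0.879, 0.477, -0.002], [-0.002, 0.0, -1.0]]
ft_force: [0.4, -0.0, -0.4]
grip_width: 0.0342
finger_force: 0.0
```

```bash
python3 -m handwheel '[[-0.2,[-0.3,0.3,-1],[0,0,1]],[-0.2,[-0.3,0.3,-3],[0,0,1]],[-0.2,[-0.3,0.3,-5],[0,0,1]],[-0.2,[-0.3,0.3,-5],[0,0,1]]]'
python3 - <<'E'
from h import *
c=snap('top','t2.png'); d=snap('side','s2.png')
a=cv2.resize(c['color'][170:270,120:250,::-1],(520,400),interpolation=cv2.INTER_CUBIC); b=cv2.resize(d['color'][120:250,170:300,::-1],(400,400),interpolation=cv2.INTER_CUBIC)
m=np.hstack([a,b]); cv2.imwrite('pics/m2.png',cv2.resize(m,(800,int(400*800/920))))
E
```

```text
time_s: 1.5
tool_pos: [0.5471, 0.1776, 0.1778]
ee_rot: [[-0.497, 0.868, -0.008], [0.868, 0.497, -0.001], [0.003, -0.008, -1.0]]
ft_force: [-0.0, 0.1, -0.1]
grip_width: 0.0343
finger_force: 0.0
```

View pics/m2.png

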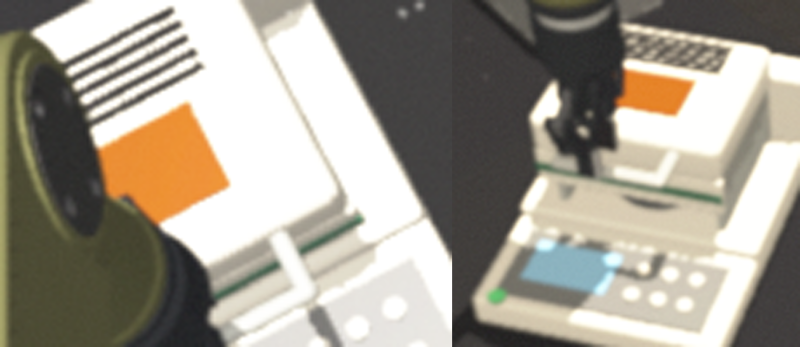

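The picture shows the fingers above the left half of the bar, straddling it (side view about (575,150)). I'll read the settled pose.

```bash
python3 -c "
from h import *
s=telemetry.get_state();print(np.round(s['tool_pos'],4),np.round(s['ee_rot'],3).tolist())
c=camera('top');s=telemetry.get_state();print(np.round(s['tool_pos'],4))"
```

```text
[0.5497 0.178  0.1808] [[-0.497, 0.868, -0.002], [0.868, 0.497, -0.0], [0.001, -0.002, -1.0]]
[0.5507 0.178  0.1816]
```

```bash
python3 -m handwheel '[[-0.2,[0.2,-0.3,-1],[0,0,0]],[-0.2,[0.2,-0.3,-2],[0,0,0]],[-0.2,[0.2,-0.3,-3.4],[0,0,0]],[-0.2,[0.2,-0.3,-3.4],[0,0,0]],[-0.2,[0.2,-0.3,-3.4],[0,0,0]]]'
python3 -m handwheel '[[-1,[0,0,0],[0,0,0]],[-1,[0,0,0],[0,0,0]],[-1,[0,0,0],[0,0,0]],[-1,[0,0,0],[0,0,0]],[-1,[0,0,0],[0,0,0]]]' 40
```

```text
time_s: 2.15
tool_pos: [0.5529, 0.1739, 0.1469]
ee_rot: [[-0.495, 0.869, -0.001], [0.869, 0.495, -0.0], [0.0, -0.001, -1.0]]
ft_force: [0.4, -0.4, -0.2]
grip_width: 0.0341
finger_force: 0.0
time_s: 2.65
tool_pos: [0.5521, 0.1732, 0.1474]
ee_rot: [[-0.496, 0.869, -0.002], [0.869, 0.496, -0.001], [-0.0, -0.002, -1.0]]
ft_force: [-3.7, -3.6, 1.6]
grip_width: 0.0106
finger_force: 39.0
```

```bash
python3 -m handwheel '[[-1,[0.13,0.08,0.9],[0,0,0]],[-1,[0.3,0.17,1.76],[0,0,0]],[-1,[0.5,0.28,2.6],[0,0,0]],[-1,[0.72,0.41,3.48],[0,0,0]],[-1,[0.98,0.56,4.3],[0,0,0]],[-1,[1.28,0.73,5.15],[0,0,0]],[-1,[1.6,0.9,5.95],[0,0,0]],[-1,[1.96,1.11,6.76],[0,0,0]],[-1,[2.35,1.33,7.53],[0,0,0]],[-1,[2.76,1.57,8.3],[0,0,0]]]'
```

```text
time_s: 3.65
tool_pos: [0.5797, 0.189, 0.2307]
ee_rot: [[-0.496, 0.869, -0.003], [0.869, 0.496, -0.002], [-0.0, -0.003, -1.0]]
ft_force: [-3.6, -4.2, -2.6]
grip_width: 0.0103
finger_force: 38.9
```

```bash
python3 -m handwheel '[[-1,[0.45,0.25,0.73],[0,0,0]],[-1,[0.91,0.51,1.45],[0,0,0]],[-1,[1.4,0.8,2.13],[0,0,0]],[-1,[1.93,1.09,2.8],[0,0,0]],[-1,[2.48,1.4,3.44],[0,0,0]],[-1,[3.05,1.73,4.05],[0,0,0]],[-1,[3.64,2.07,4.63],[0,0,0]],[-1,[4.26,2.42,5.18],[0,0,0]],[-1,[4.26,2.42,5.18],[0,0,0]],[-1,[4.26,2.42,5.18],[0,0,0]]]'
python3 - <<'E'
from h import *
c=snap('top','t3.png'); d=snap('side','s3.png')
cv2.imwrite('pics/m3.png',cv2.resize(d['color'][90:250,150:330,::-1],(540,480),interpolation=cv2.INTER_CUBIC))
E
```

```text
time_s: 4.65
tool_pos: [0.6233, 0.2138, 0.2849]
ee_rot: [[-0.496, 0.869, 0.002], [0.869, 0.496, 0.0], [-0.001, 0.001, -1.0]]
ft_force: [-3.7, -3.8, 4.9]
grip_width: 0.0107
finger_force: 39.6
```

View pics/m3.png

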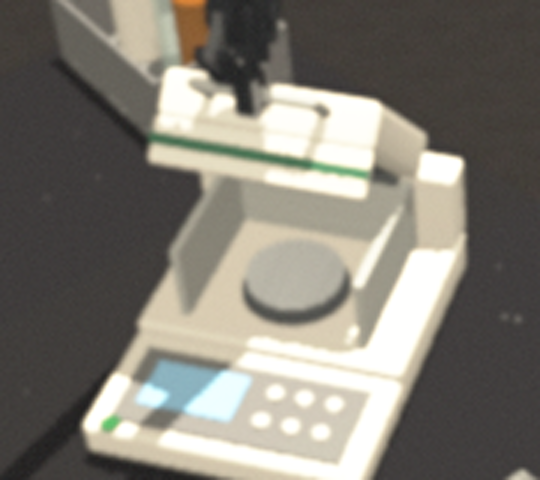

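The side view shows the hood about half raised, with the pan visible at m3 (297,274). I'll let go of the bar and re-check the mat.

```bash
python3 -m handwheel '[[-0.2,[0,0,0],[0,0,0]],[-0.2,[0,0,0],[0,0,0]],[-0.2,[0,0,0],[0,0,0]],[-0.2,[0,0,0],[0,0,0]],[-0.2,[-0.2,-0.1,1.5],[0,0,0]],[-0.2,[-0.2,-0.1,3],[0,0,0]],[-0.2,[-0.2,-0.1,5],[0,0,0]],[-0.1,[-0.2,-2,5],[0,0,0]],[-0.1,[-0.2,-6,5],[0,0,5]],[-0.1,[-0.2,-8,5],[0,0,5]]]'
cat >> h.py <<'E'
def hoodang():
    pass
def matdiff(tag):
    c=camera('top')['color'].astype(int); r=cv2.imread('pics/top1.png')[:,:,::-1].astype(int)
    m=(abs(c-r).max(2)>40).astype(np.uint8)[220:345,362:445]; n,l,s,ce=cv2.connectedComponentsWithStats(m)
    print('diff blobs',[(ce[i].round(0)+[362,220],s[i,4]) for i in range(1,n) if s[i,4]>4]); cv2.imwrite('pics/'+tag,c[:,:,::-1].astype(np.uint8)); return c
E
python3 - <<'E'
from h import *
m=lambda p:(150+p[0]/3-.33,90+p[1]/3-.33)
print('pan',back('side',m((297,274)),.08))
for z in(.095,.17): print('bottle',back('top',(355,192),z),back('top',(357,175),.17))
matdiff('t4.png')
snap('side','s4.png')
E
```

```text
time_s: 5.75
tool_pos: [0.621, 0.1306, 0.3313]
ee_rot: [[-0.57, 0.822, -0.001], [0.822, 0.57, -0.002], [-0.001, -0.002, -1.0]]
ft_force: [1.0, 0.5, -0.4]
grip_width: 0.0386
finger_force: 0.0
pan [0.65269376 0.22693946 0.08      ]
bottle [ 0.73187697 -0.17134171  0.095     ] [ 0.74572247 -0.1712418   0.17      ]
bottle [ 0.70897604 -0.16692607  0.17      ] [ 0.74572247 -0.1712418   0.17      ]
diff blobs [(array([404., 289.]), np.int32(6692)), (array([386., 249.]), np.int32(29)), (array([389., 293.]), np.int32(5))]
```

```bash
cat >> h.py <<'E'
def blobs(img,th=None):
    g=img.min(2)[222:320,372:437].astype(np.uint8); g=cv2.resize(g,None,fx=4,fy=4,interpolation=cv2.INTER_CUBIC)
    md=np.median(g); th=th or md+ (g.max()-md)*.55
    k=cv2.morphologyEx((g>th).astype(np.uint8),cv2.MORPH_CLOSE,np.ones((9,9)))
    n,l,s,ce=cv2.connectedComponentsWithStats(k); print('med',md,'th',th)
    for i in range(1,n):
        if s[i,4]>150:
            r=cv2.minAreaRect(np.argwhere(l==i)[:,::-1].astype(np.float32)); print((ce[i]/4+[372,222]).round(1),s[i,4],'rect',np.round(np.array(r[0])/4+[372,222],1),np.round(np.array(r[1])/4,1),round(r[2],1))
E
python3 - <<'E'
from h import *
blobs(cv2.imread('pics/top1.png')); blobs(cv2.imread('pics/t4.png'))
E
```

```text
med 175.0 th 219.0
[428.  246.9] 1158 rect [428.  246.8] [25.6  3.1] 80.9
[420.8 248.2] 1937 rect [420.9 248.2] [26.9  5.1] 81.1
[386.5 249. ] 3468 rect [386.6 248.9] [10.4 25.1] 4.2
[427.5 284.7] 2456 rect [427.4 284.6] [27.   6.1] 84.5
[420.2 285.5] 581 rect [420.4 285.8] [25.6  2.1] 85.5
[386.6 289.5] 4471 rect [386.7 289.5] [27.1 11.1] 74.1
med 234.0 th 245.55
[428.1 246.8] 1549 rect [428.1 247. ] [27.1  4.1] 80.9
[420.7 248.1] 2219 rect [420.8 248.2] [27.6  5.7] 81.3
[386.5 248.9] 4004 rect [386.7 248.8] [11.3 25.9] 4.6
[427.6 284.7] 2910 rect [427.6 284.8] [28.1  7. ] 84.9
[420.1 285.4] 848 rect [420.3 285.6] [26.6  2.6] 85.0
[386.7 289.4] 5001 rect [386.8 289.5] [28.4 12.2] 74.5
```

```bash
python3 -m handwheel '[[0.1,[0,-4,0],[0,0,5]],[0.1,[0,-8,0],[0,0,11]],[0.1,[-0.2,-13,0],[0,0,17]],[0.1,[-0.3,-18,0],[0,0,24]],[0.1,[-0.4,-23,-2],[0,0,31]],[0.1,[-0.5,-28,-6],[0,0,38]],[0.1,[-0.7,-32,-10],[0,0,44]],[0.1,[-0.7,-36,-13],[0,0,50]],[0.1,[-0.7,-37.9,-17],[0,0,50]],[0.1,[-0.7,-37.9,-21],[0,0,50]]]'
python3 -m handwheel '[[0.1,[0,0,0],[0,0,0]],[0.1,[0,0,-3],[0,0,0]],[0.1,[0,0,-6],[0,0,0]],[0.1,[0,0,-9],[0,0,0]],[0.1,[0,0,-10.7],[0,0,0]],[0.1,[0,0,-10.7],[0,0,0]],[-1,[0,0,-10.7],[0,0,0]],[-1,[0,0,-10.7],[0,0,0]],[-1,[0,0,-10.7],[0,0,0]],[-1,[0,0,-10.7],[0,0,0]]]' 40
```

```text
time_s: 6.85
tool_pos: [0.6154, -0.2483, 0.1263]
ee_rot: [[-0.995, 0.095, 0.004], [0.095, 0.995, -0.003], [-0.004, -0.002, -1.0]]
ft_force: [0.8, 0.4, 0.6]
grip_width: 0.0467
finger_force: 0.0
time_s: 7.85
tool_pos: [0.6162, -0.2447, 0.0223]
ee_rot: [[-0.996, 0.092, 0.004], [0.092, 0.996, -0.001], [-0.004, -0.001, -1.0]]
ft_force: [0.1, 2.4, 6.9]
grip_width: 0.0243
finger_force: 40.4
```

```bash
python3 -m handwheel '[[-1,[0,0,0],[0,0,0]],[-1,[0,0,0],[0,0,0]]]'
python3 -m handwheel '[[-1,[0,0,1],[0,0,0]],[-1,[0,0,3],[0,0,0]],[-1,[0,0,6],[0,0,0]],[-1,[0,0,6],[0,0,0]],[-1,[0,0,6],[0,0,0]]]'
```

```text
time_s: 8.05
tool_pos: [0.6162, -0.2447, 0.0222]
ee_rot: [[-0.996, 0.092, 0.004], [0.092, 0.996, -0.001], [-0.004, -0.001, -1.0]]
ft_force: [0.9, 1.6, 7.3]
grip_width: 0.0242
finger_force: 40.5
time_s: 8.55
tool_pos: [0.6149, -0.2446, 0.0812]
ee_rot: [[-0.996, 0.092, 0.002], [0.092, 0.996, -0.001], [-0.002, -0.001, -1.0]]
ft_force: [-0.3, -0.1, -0.6]
grip_width: 0.0239
finger_force: 39.6
```

```bash
python3 -m handwheel '[[-1,[0,1,1],[0,0,-8]],[-1,[0.3,3,2],[0,0,-16]],[-1,[0.6,5,2],[0,0,-24]],[-1,[1,7,2],[0,0,-32]],[-1,[1.4,9,2],[0,0,-40]],[-1,[1.8,11,2],[0,0,-48]],[-1,[2.2,13,2],[0,0,-56]],[-1,[2.6,15,2],[0,0,-64]],[-1,[3,16.9,2],[0,0,-72]],[-1,[3,16.9,2],[0,0,-80]]]'
python3 -m handwheel '[[-1,[0,0,0],[0,0,-3]],[-1,[0,0,-1],[0,0,-3]],[-1,[0,0,-2],[0,0,-3]],[-1,[0,0,-4],[0,0,-3]],[-1,[0,0,-6],[0,0,-3]],[-1,[0,0,-6],[0,0,-3]],[-1,[0,0,-6],[0,0,-3]]]'
python3 - <<'E'
from h import *
matdiff('t5.png'); snap('side','s5.png')
E
```

```text
time_s: 9.55
tool_pos: [0.6434, -0.0725, 0.0982]
ee_rot: [[-0.078, 0.997, -0.003], [0.997, 0.078, 0.002], [0.002, -0.003, -1.0]]
ft_force: [-0.5, -0.7, -1.3]
grip_width: 0.0238
finger_force: 39.6
time_s: 10.25
tool_pos: [0.6433, -0.0753, 0.0385]
ee_rot: [[-0.03, 1.0, -0.003], [1.0, 0.03, 0.001], [0.001, -0.003, -1.0]]
ft_force: [0.4, -0.2, -0.7]
grip_width: 0.0241
finger_force: 39.5
diff blobs [(array([403., 290.]), np.int32(6384)), (array([386., 249.]), np.int32(23)), (array([389., 293.]), np.int32(5))]
```

```bash
python3 -m handwheel '[[-1,[0.2,0,-0.8],[0,0,0]],[-1,[0.2,0,-1.4],[0,0,0]],[-1,[0.2,0,-1.75],[0,0,0]],[-1,[0.2,0,-1.75],[0,0,0]],[-1,[0.2,0,-1.75],[0,0,0]]]'
python3 -m handwheel '[[-0.1,[0,0,0],[0,0,0]],[-0.1,[0,0,0],[0,0,0]],[-0.1,[0,0,0],[0,0,0]],[-0.1,[0,0,0],[0,0,0]],[-0.1,[0,0,1],[0,0,0]],[-0.1,[0,0,3],[0,0,0]],[-0.1,[0,0,7],[0,0,0]],[-0.1,[0,0,9],[0,0,0]],[-0.1,[0,0,9],[0,0,0]]]'
```

```text
time_s: 10.85
tool_pos: [0.6462, -0.0752, 0.0221]
ee_rot: [[-0.03, 1.0, -0.0], [1.0, 0.03, 0.0], [0.0, -0.0, -1.0]]
ft_force: [-0.7, 0.4, -0.7]
grip_width: 0.024
finger_force: 39.6
time_s: 11.75
tool_pos: [0.6494, -0.0758, 0.1172]
ee_rot: [[-0.03, 1.0, 0.009], [1.0, 0.03, -0.002], [-0.002, 0.009, -1.0]]
ft_force: [0.8, -0.1, -0.5]
grip_width: 0.0387
finger_force: 0.0
```

```bash
python3 -m handwheel '[[0.1,[-0.3,-2,0],[0,0,8.5]],[0.1,[-0.6,-5,0],[0,0,17]],[0.1,[-0.9,-8,0],[0,0,25.5]],[0.1,[-1.2,-11,0],[0,0,34]],[0.1,[-1.5,-14,0],[0,0,42.5]],[0.1,[-1.8,-17,0],[0,0,51]],[0.1,[-2.1,-20,0],[0,0,59]],[0.1,[-2.4,-23,0],[0,0,67]],[0.1,[-2.9,-25.5,0],[0,0,75]],[0.1,[-2.9,-25.5,0],[0,0,83]]]'
python3 -m handwheel '[[0.1,[0,0,-1],[0,0,8]],[0.1,[0,0,-3],[0,0,12]],[0.1,[0,0,-4],[0,0,12]],[0.1,[0,0,-4],[0,0,12]],[0.1,[0,0,-4],[0,0,12]]]'
```

```text
time_s: 12.75
tool_pos: [0.6161, -0.334, 0.1112]
ee_rot: [[-0.996, 0.09, -0.001], [0.09, 0.996, -0.001], [0.001, -0.001, -1.0]]
ft_force: [0.5, -0.1, -0.0]
grip_width: 0.0472
finger_force: 0.0
time_s: 13.25
tool_pos: [0.6172, -0.3301, 0.0719]
ee_rot: [[-0.993, -0.116, -0.001], [-0.116, 0.993, 0.001], [0.001, 0.001, -1.0]]
ft_force: [-0.4, -1.1, 0.1]
grip_width: 0.0469
finger_force: 0.0
```

```bash
python3 -c "
from h import *
blobs(cv2.imread('pics/t5.png'))"
python3 -m handwheel '[[0.1,[0,0,-2],[0,0,0]],[0.1,[0,0,-4],[0,0,0]],[0.1,[0,0,-5.4],[0,0,0]],[0.1,[0,0,-5.4],[0,0,0]],[0.1,[0,0,-5.4],[0,0,0]],[-1,[0,0,-5.4],[0,0,0]],[-1,[0,0,-5.4],[0,0,0]],[-1,[0,0,-5.4],[0,0,0]],[-1,[0,0,-5.4],[0,0,0]]]' 40
python3 -m handwheel '[[-1,[0,0,1],[0,0,0]],[-1,[0,0,3],[0,0,0]],[-1,[0,0,6],[0,0,0]],[-1,[0,0,8],[0,0,0]],[-1,[0,0,8],[0,0,0]]]'
```

```text
med 229.0 th 243.3
[428.1 246.9] 1486 rect [428.1 246.9] [26.8  4. ] 81.2
[420.8 248.2] 2163 rect [420.9 248.2] [27.5  5.7] 81.3
[427.5 284.6] 2824 rect [427.5 284.8] [28.1  6.8] 84.8
[420.2 285.4] 830 rect [420.3 285.7] [26.4  2.6] 85.0
[386.7 289.4] 4895 rect [386.8 289.5] [28.2 12. ] 74.5
time_s: 14.15
tool_pos: [0.6184, -0.3309, 0.0198]
ee_rot: [[-0.993, -0.117, 0.002], [-0.117, 0.993, -0.002], [-0.002, -0.002, -1.0]]
ft_force: [-0.8, 0.2, 5.9]
grip_width: 0.0249
finger_force: 40.4
time_s: 14.65
tool_pos: [0.6194, -0.3315, 0.1022]
ee_rot: [[-0.993, -0.117, 0.006], [-0.117, 0.993, -0.003], [-0.005, -0.004, -1.0]]
ft_force: [0.2, -0.4, -0.0]
grip_width: 0.0252
finger_force: 39.6
```

```bash
python3 -m handwheel '[[-1,[0.2,1,0],[0,0,-8.5]],[-1,[0.5,3,0],[0,0,-17]],[-1,[0.8,5,0],[0,0,-25.5]],[-1,[1.1,7,0],[0,0,-34]],[-1,[1.4,9,0],[0,0,-42.5]],[-1,[1.7,11,0],[0,0,-51]],[-1,[2,13,0],[0,0,-59.5]],[-1,[2.3,15,0],[0,0,-68]],[-1,[2.7,17,0],[0,0,-76]],[-1,[3,18.9,0],[0,0,-84]]]'
python3 -m handwheel '[[-1,[0,0,-1],[0,0,-7]],[-1,[0,0,-3],[0,0,-11]],[-1,[0,0,-5],[0,0,-11]],[-1,[0,0,-6],[0,0,-11]],[-1,[0,0,-6],[0,0,-11]],[-1,[0,0,-6],[0,0,-11]]]'
```

```text
time_s: 15.65
tool_pos: [0.6463, -0.14, 0.0967]
ee_rot: [[-0.214, 0.977, -0.003], [0.977, 0.214, 0.001], [0.001, -0.003, -1.0]]
ft_force: [-0.3, 0.3, 0.4]
grip_width: 0.0255
finger_force: 39.6
time_s: 16.25
tool_pos: [0.6472, -0.1413, 0.038]
ee_rot: [[-0.03, 1.0, -0.001], [1.0, 0.03, 0.0], [0.0, -0.001, -1.0]]
ft_force: [-0.0, -0.7, -0.3]
grip_width: 0.0254
finger_force: 39.6
```

```bash
python3 -m handwheel '[[-1,[0.1,0,-0.8],[0,0,0]],[-1,[0.1,0,-1.5],[0,0,0]],[-1,[0.1,0,-1.9],[0,0,0]],[-1,[0.1,0,-1.9],[0,0,0]],[-1,[0.1,0,-1.9],[0,0,0]]]'
python3 -m handwheel '[[-0.1,[0,0,0],[0,0,0]],[-0.1,[0,0,0],[0,0,0]],[-0.1,[0,0,0],[0,0,0]],[-0.1,[0,0,0],[0,0,0]],[-0.1,[0,0,1],[0,0,0]],[-0.1,[0,0,4],[0,0,0]],[-0.1,[-0.5,0,8],[0,0,4]],[-0.1,[-1,0,9],[0,0,12]],[-0.1,[-2,0,9],[0,0,20]]]'
python3 - <<'E'
from h import *
c=matdiff('t6.png'); blobs(c)
a=cv2.resize(c[215:336,290:444,::-1].astype(np.uint8),(760,597),interpolation=cv2.INTER_CUBIC); cv2.imwrite('pics/m6.png',a)
E
```

```text
time_s: 16.75
tool_pos: [0.6483, -0.1413, 0.0193]
ee_rot: [[-0.03, 1.0, -0.0], [1.0, 0.03, 0.0], [0.0, -0.0, -1.0]]
ft_force: [0.0, 0.7, -0.6]
grip_width: 0.025
finger_force: 39.6
time_s: 17.65
tool_pos: [0.6313, -0.142, 0.1135]
ee_rot: [[-0.375, 0.927, 0.008], [0.927, 0.375, -0.002], [-0.005, 0.006, -1.0]]
ft_force: [-0.3, -0.8, 0.7]
grip_width: 0.0386
finger_force: 0.0
diff blobs [(array([401., 287.]), np.int32(6862)), (array([386., 249.]), np.int32(23))]
med 226.0 th 241.95
[394.6 268.7] 4768 rect [394.7 268.7] [27.7 12. ] 81.7
[427.5 284.6] 2828 rect [427.5 284.8] [28.1  6.8] 84.9
[420.2 285.4] 831 rect [420.3 285.7] [26.4  2.6] 85.0
```

View pics/m6.png

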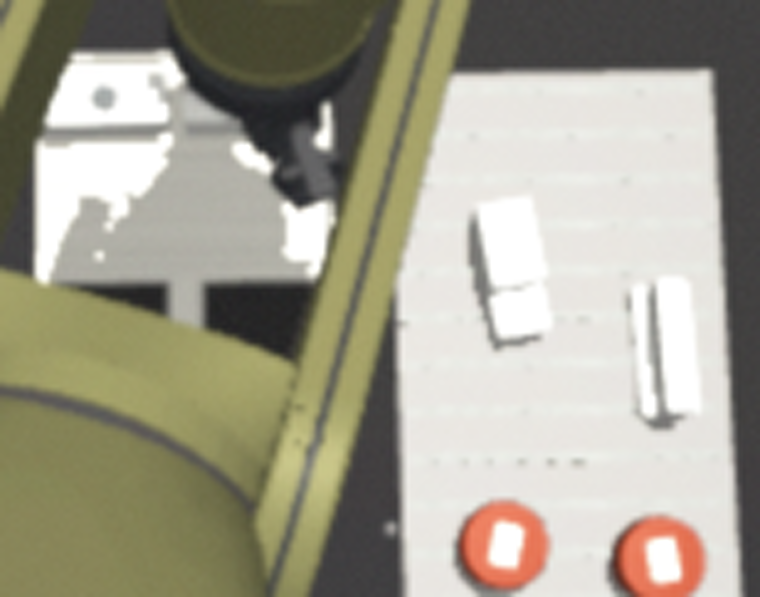

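The step has been knocked to around pixel (394.7,268.7), still standing upright. The block sits properly in the tray, and the tee has not moved.

Run:
```python
from h import *
P=np.array([back('top',(290+a/4.935-.4,215+b/4.934-.4),.038)[:2] for a,b in[(475,204),(531,196),(548,280),(489,289)]])
print(P.round(4),P.mean(0),np.degrees(np.arctan2(*(P[0]+P[1]-P[2]-P[3])[::-1])))
```

```text
[[ 0.5975 -0.2446]
 [ 0.6014 -0.2706]
 [ 0.5622 -0.2776]
 [ 0.5578 -0.2504]] [ 0.5797222  -0.26078622] 9.201682073359288
```

```bash
python3 -m handwheel '[[0.1,[-0.5,-1,0],[0,0,8]],[0.1,[-1,-2,0],[0,0,16]],[0.1,[-1.6,-3.5,0],[0,0,24]],[0.1,[-2.2,-5,0],[0,0,32]],[0.1,[-2.8,-6.5,0],[0,0,40]],[0.1,[-3.4,-8,0],[0,0,48]],[0.1,[-4,-9.5,0],[0,0,56]],[0.1,[-4.7,-11,0],[0,0,64]],[0.1,[-5.4,-12,0],[0,0,72]],[0.1,[-5.4,-12,-1],[0,0,76]]]'
python3 -m handwheel '[[0.1,[0,0,-1],[0,0,0]],[0.1,[0,0,-3],[0,0,0]],[0.1,[0,0,-3],[0,0,0]],[0.1,[0,0,-3],[0,0,0]]]'
```

```text
time_s: 18.7
tool_pos: [0.5746, -0.2633, 0.1008]
ee_rot: [[-0.991, -0.134, 0.002], [-0.134, 0.991, -0.002], [-0.002, -0.002, -1.0]]
ft_force: [0.1, 0.9, -0.1]
grip_width: 0.047
finger_force: 0.0
time_s: 19.1
tool_pos: [0.5741, -0.2608, 0.0688]
ee_rot: [[-0.991, -0.133, -0.002], [-0.133, 0.991, 0.001], [0.001, 0.001, -1.0]]
ft_force: [0.2, 0.2, 0.4]
grip_width: 0.0468
finger_force: 0.0
```

```bash
python3 -m handwheel '[[0.1,[0,0,-2],[0,0,0]],[0.1,[0,0,-4],[0,0,0]],[0.1,[0,0,-5.1],[0,0,0]],[0.1,[0,0,-5.1],[0,0,0]],[0.1,[0,0,-5.1],[0,0,0]],[-1,[0,0,-5.1],[0,0,0]],[-1,[0,0,-5.1],[0,0,0]],[-1,[0,0,-5.1],[0,0,0]],[-1,[0,0,-5.1],[0,0,0]]]' 40
python3 -m handwheel '[[-1,[0,0,1],[0,0,0]],[-1,[0,0,3],[0,0,0]],[-1,[0,0,6],[0,0,0]],[-1,[0,0,8],[0,0,0]],[-1,[0,0,8],[0,0,0]]]'
```

```text
time_s: 20.0
tool_pos: [0.5754, -0.2619, 0.0197]
ee_rot: [[-0.991, -0.134, 0.003], [-0.134, 0.991, -0.001], [-0.002, -0.002, -1.0]]
ft_force: [-0.0, 0.4, 5.6]
grip_width: 0.0231
finger_force: 39.9
time_s: 20.5
tool_pos: [0.5764, -0.2623, 0.1019]
ee_rot: [[-0.991, -0.134, 0.006], [-0.134, 0.991, -0.003], [-0.005, -0.004, -1.0]]
ft_force: [0.7, 0.2, -1.7]
grip_width: 0.023
finger_force: 39.1
```

```bash
python3 -m handwheel '[[-1,[0.2,1,0],[0,0,-8.5]],[-1,[0.3,3,0],[0,0,-17]],[-1,[0.5,5,0],[0,0,-25.5]],[-1,[0.7,7,0],[0,0,-34]],[-1,[0.9,9,0],[0,0,-42.5]],[-1,[1.1,11,0],[0,0,-51]],[-1,[1.3,13,0],[0,0,-59.5]],[-1,[1.5,15,0],[0,0,-68]],[-1,[1.7,17,0],[0,0,-76]],[-1,[1.7,17.9,0],[0,0,-84]]]'
python3 -m handwheel '[[-1,[0,0,-1],[0,0,-7]],[-1,[0,0,-3],[0,0,-12]],[-1,[0,0,-5],[0,0,-12]],[-1,[0,0,-6],[0,0,-12]],[-1,[0,0,-6],[0,0,-12]],[-1,[0,0,-6],[0,0,-12]]]'
```

```text
time_s: 21.5
tool_pos: [0.5903, -0.0803, 0.097]
ee_rot: [[-0.232, 0.973, -0.003], [0.973, 0.232, 0.001], [0.002, -0.002, -1.0]]
ft_force: [-0.4, -0.3, -0.9]
grip_width: 0.0231
finger_force: 39.1
time_s: 22.1
tool_pos: [0.5912, -0.0823, 0.0381]
ee_rot: [[-0.03, 1.0, -0.001], [1.0, 0.03, 0.0], [0.0, -0.001, -1.0]]
ft_force: [0.3, 0.4, -0.0]
grip_width: 0.0234
finger_force: 39.1
```

```bash
python3 -m handwheel '[[-1,[0,0,-0.8],[0,0,0]],[-1,[0,0,-1.5],[0,0,0]],[-1,[0,0,-1.85],[0,0,0]],[-1,[0,0,-1.85],[0,0,0]],[-1,[0,0,-1.85],[0,0,0]]]'
python3 -m handwheel '[[-0.15,[0,0,0],[0,0,0]],[-0.15,[0,0,0],[0,0,0]],[-0.15,[0,0,0],[0,0,0]],[-0.15,[0,0,0],[0,0,0]],[-0.15,[0,0,1],[0,0,0]],[-0.15,[0,0,4],[0,0,0]],[-0.15,[-0.5,-1,8],[0,0,4]],[-0.15,[-1,-3,9],[0,0,12]],[-0.15,[-2,-6,9],[0,0,20]],[-0.15,[-3,-9,9],[0,0,28]]]'
python3 -m handwheel '[[-0.15,[-0.5,-2,0],[0,0,8]],[-0.15,[-1,-4,0],[0,0,16]],[-0.15,[-1.5,-6,0],[0,0,24]],[-0.15,[-2,-9,0],[0,0,32]],[-0.15,[-2.8,-12,0],[0,0,40]],[-0.15,[-2.8,-14,0],[0,0,48]],[-0.15,[-2.8,-16.4,0],[0,0,56]],[-0.15,[-2.8,-16.4,0],[0,0,63.5]],[-0.15,[-2.8,-16.4,-2],[0,0,63.5]],[-0.15,[-2.8,-16.4,-2],[0,0,63.5]]]'
python3 - <<'E'
from h import *
c=matdiff('t7.png'); blobs(c)
E
```

```text
time_s: 22.6
tool_pos: [0.5914, -0.0823, 0.0198]
ee_rot: [[-0.03, 1.0, -0.0], [1.0, 0.03, 0.0], [0.0, -0.0, -1.0]]
ft_force: [0.9, -0.8, -0.3]
grip_width: 0.0234
finger_force: 39.1
time_s: 23.6
tool_pos: [0.562, -0.173, 0.1118]
ee_rot: [[-0.502, 0.865, 0.003], [0.865, 0.502, -0.001], [-0.002, 0.002, -1.0]]
ft_force: [0.6, 0.1, -0.1]
grip_width: 0.0361
finger_force: 0.0
time_s: 24.6
tool_pos: [0.5318, -0.3356, 0.0885]
ee_rot: [[-0.998, -0.055, -0.003], [-0.055, 0.998, 0.002], [0.003, 0.002, -1.0]]
ft_force: [-1.5, 0.3, -0.2]
grip_width: 0.0362
finger_force: 0.0
diff blobs [(array([413., 306.]), np.int32(4074)), (array([381., 256.]), np.int32(134)), (array([386., 249.]), np.int32(21))]
med 208.0 th 233.85
```

```bash
python3 -m handwheel '[[-0.15,[0.1,-0.1,-2],[0,0,0]],[-0.15,[0.1,-0.1,-4],[0,0,0]],[-0.15,[0.1,-0.1,-6],[0,0,0]],[-0.15,[0.1,-0.1,-6.8],[0,0,0]],[-0.15,[0.1,-0.1,-6.8],[0,0,0]],[-0.15,[0.1,-0.1,-6.8],[0,0,0]],[-1,[0.1,-0.1,-6.8],[0,0,0]],[-1,[0.1,-0.1,-6.8],[0,0,0]],[-1,[0.1,-0.1,-6.8],[0,0,0]],[-1,[0.1,-0.1,-6.8],[0,0,0]]]' 40
python3 -m handwheel '[[-1,[0,0,1],[0,0,0]],[-1,[0,0,3],[0,0,0]],[-1,[0,0,6],[0,0,0]],[-1,[0,0,8],[0,0,0]],[-1,[0,0,8],[0,0,0]]]'
```

```text
time_s: 25.65
tool_pos: [0.5351, -0.3377, 0.023]
ee_rot: [[-0.998, -0.056, 0.002], [-0.056, 0.998, -0.001], [-0.002, -0.001, -1.0]]
ft_force: [-0.7, -0.0, 5.9]
grip_width: 0.0109
finger_force: 43.2
time_s: 26.15
tool_pos: [0.5363, -0.3388, 0.1055]
ee_rot: [[-0.998, -0.056, 0.005], [-0.056, 0.998, -0.004], [-0.005, -0.004, -1.0]]
ft_force: [0.0, -0.9, -0.4]
grip_width: 0.0108
finger_force: 42.4
```

```bash
python3 -m handwheel '[[-1,[0.5,1,0],[0,0,-8.5]],[-1,[1,3,0],[0,0,-17]],[-1,[1.6,5,0],[0,0,-25.5]],[-1,[2.2,7,0],[0,0,-34]],[-1,[2.8,9,0],[0,0,-42.5]],[-1,[3.4,11,0],[0,0,-51]],[-1,[4,13,0],[0,0,-59.5]],[-1,[4.7,15,0],[0,0,-68]],[-1,[5.4,17,0],[0,0,-76]],[-1,[5.9,19.2,0],[0,0,-84]]]'
python3 -m handwheel '[[-1,[0,0,-1],[0,0,-7.5]],[-1,[0,0,-3],[0,0,-7.5]],[-1,[0,0,-5],[0,0,-7.5]],[-1,[0,0,-6],[0,0,-7.5]],[-1,[0,0,-6],[0,0,-7.5]],[-1,[0,0,-6],[0,0,-7.5]]]'
```

```text
time_s: 27.15
tool_pos: [0.593, -0.1444, 0.1006]
ee_rot: [[-0.154, 0.988, -0.002], [0.988, 0.154, 0.0], [0.001, -0.002, -1.0]]
ft_force: [-0.6, -0.1, -0.7]
grip_width: 0.011
finger_force: 42.4
time_s: 27.75
tool_pos: [0.5933, -0.1454, 0.0416]
ee_rot: [[-0.03, 1.0, -0.001], [1.0, 0.03, 0.0], [0.0, -0.001, -1.0]]
ft_force: [0.0, 0.3, 0.3]
grip_width: 0.0106
finger_force: 42.4
```

```bash
python3 -m handwheel '[[-1,[0,0.1,-0.8],[0,0,0]],[-1,[0,0.1,-1.6],[0,0,0]],[-1,[0,0.1,-1.95],[0,0,0]],[-1,[0,0.1,-1.95],[0,0,0]],[-1,[0,0.1,-1.95],[0,0,0]]]'
python3 -m handwheel '[[-0.3,[0,0,0],[0,0,0]],[-0.3,[0,0,0],[0,0,0]],[-0.3,[0,0,0],[0,0,0]],[-0.3,[0,0,1],[0,0,0]],[-0.3,[0,0,4],[0,0,0]],[-0.3,[0,0,8],[0,0,4]],[-0.3,[-1,0,10],[0,0,12]],[-0.3,[-4,1,10],[0,0,20]],[-0.3,[-7,2,10],[0,0,28]],[-0.3,[-11,3.2,10],[0,0,36]]]'
python3 -m handwheel '[[-0.1,[0,0,0],[0,0,8.5]],[-0.1,[0,0,0],[0,0,17]],[-0.1,[0,0,0],[0,0,25.5]],[-0.1,[0,0,0],[0,0,34]],[-0.1,[0,0,0],[0,0,42.5]],[-0.1,[0,0,0],[0,0,51]],[-0.1,[0,0,0],[0,0,54]],[-0.1,[0,0,0],[0,0,54]],[-0.1,[0,0,0],[0,0,54]]]'
python3 - <<'E'
from h import *
c=snap('top','t8.png')['color']; d=snap('side','s8.png')['color']
a=cv2.resize(c[215:335,290:400,::-1],(440,480),interpolation=cv2.INTER_CUBIC); b=cv2.resize(d[235:335,260:375,::-1],(360,480*360//360),interpolation=cv2.INTER_CUBIC)
cv2.imwrite('pics/m8.png',np.hstack([a,b]))
E
```

```text
time_s: 28.25
tool_pos: [0.5934, -0.1443, 0.0223]
ee_rot: [[-0.03, 1.0, -0.0], [1.0, 0.03, -0.0], [0.0, -0.0, -1.0]]
ft_force: [-0.7, -0.2, -0.3]
grip_width: 0.0109
finger_force: 42.4
time_s: 29.25
tool_pos: [0.4842, -0.1126, 0.1236]
ee_rot: [[-0.616, 0.788, 0.004], [0.788, 0.616, -0.001], [-0.003, 0.002, -1.0]]
ft_force: [-0.5, -0.5, 1.0]
grip_width: 0.0299
finger_force: 0.0
time_s: 30.15
tool_pos: [0.4836, -0.1123, 0.1229]
ee_rot: [[-1.0, -0.028, 0.001], [-0.028, 1.0, -0.0], [-0.001, -0.0, -1.0]]
ft_force: [0.0, -0.0, -0.6]
grip_width: 0.0386
finger_force: 0.0
```

View pics/m8.png

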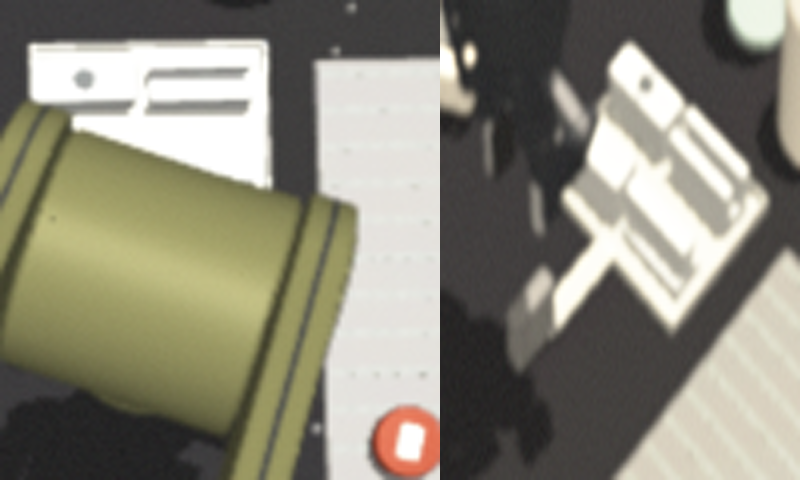

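Top and side views show all four pieces standing separately in the tray, and the tray where it was (top corner still at about (297,226)). Next I grip the handle.

```bash
python3 -m handwheel '[[-0.1,[0,0,-3],[0,0,0]],[-0.1,[0,0,-6],[0,0,0]],[-0.1,[0,0,-9],[0,0,0]],[-0.1,[0,0,-10.6],[0,0,0]],[-0.1,[0,0,-10.6],[0,0,0]],[-0.1,[0,0,-10.6],[0,0,0]]]'
python3 -m handwheel '[[-1,[0,0,0],[0,0,0]],[-1,[0,0,0],[0,0,0]],[-1,[0,0,0],[0,0,0]],[-1,[0,0,0],[0,0,0]],[-1,[0,0,0],[0,0,0]]]' 120
python3 -m handwheel '[[-1,[0,0,0.3],[0,0,0]],[-1,[0,0,0.8],[0,0,0]],[-1,[0,0,1.3],[0,0,0]],[-1,[0,0,2],[0,0,0]],[-1,[0,0,2],[0,0,0]],[-1,[0,0,2],[0,0,0]]]'
python3 - <<'E'
from h import *
print(telemetry.get_state()['wrist_torque'])
d=snap('side','s9.png')['color'];c=snap('top','t9.png')['color']
b=cv2.resize(d[200:340,240:400,::-1],(640,560),interpolation=cv2.INTER_CUBIC); cv2.imwrite('pics/m9.png',b)
E
```

```text
time_s: 30.85
tool_pos: [0.4835, -0.1123, 0.0163]
ee_rot: [[-1.0, -0.029, -0.0], [-0.029, 1.0, 0.0], [0.0, 0.0, -1.0]]
ft_force: [1.0, 0.2, -0.3]
grip_width: 0.0383
finger_force: 0.0
time_s: 31.35
tool_pos: [0.4845, -0.1128, 0.0174]
ee_rot: [[-1.0, -0.029, 0.003], [-0.029, 1.0, -0.001], [-0.003, -0.001, -1.0]]
ft_force: [-0.9, -2.0, 7.2]
grip_width: 0.0121
finger_force: 117.0
time_s: 31.95
tool_pos: [0.4834, -0.1123, 0.0365]
ee_rot: [[-1.0, -0.03, 0.0], [-0.03, 1.0, -0.0], [-0.0, -0.0, -1.0]]
ft_force: [0.7, 0.2, -4.4]
grip_width: 0.0121
finger_force: 117.1
[-0.00977416  0.51205261 -0.00785129]
```

View pics/m9.png

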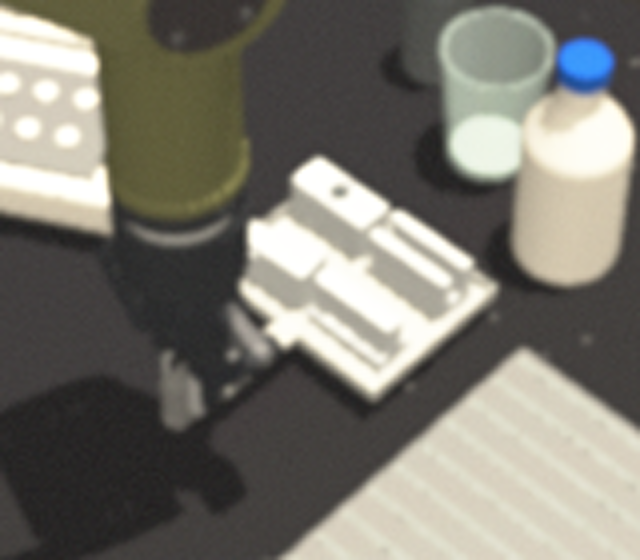

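The side view shows the tray lifted level with all four pieces in it. The lift force of 4.4 N agrees with a loaded tray. Next I carry it to the front of the chamber.

```bash
python3 -m handwheel '[[-1,[0,0,0.6],[0,0,0]],[-1,[0,0,1.6],[0,0,0]],[-1,[0,0,2.8],[0,0,0]],[-1,[-0.2,0.4,4],[0,0,1]],[-1,[-0.5,1.2,5.2],[0,0,2]],[-1,[-1,2.3,6.4],[0,0,3.5]],[-1,[-1.6,3.6,7.3],[0,0,5.5]],[-1,[-2.2,5.1,7.9],[0,0,7.5]],[-1,[-2.9,6.6,8.1],[0,0,9.5]],[-1,[-3.6,8.2,8.1],[0,0,11.5]]]'
python3 -m handwheel '[[-1,[-0.7,1.6,0],[0,0,2]],[-1,[-1.4,3.2,0],[0,0,4]],[-1,[-2.1,4.8,0],[0,0,6.5]],[-1,[-2.8,6.4,0],[0,0,9]],[-1,[-3.5,8,0],[0,0,11.5]],[-1,[-4.1,9.4,0],[0,0,13.5]],[-1,[-4.6,10.6,0],[0,0,15.5]],[-1,[-4.8,11.2,0],[0,0,16.5]],[-1,[-4.8,11.3,0],[0,0,16.5]],[-1,[-4.8,11.3,0],[0,0,16.5]]]'
python3 -m handwheel '[[-1,[0,0,0],[0,0,0]],[-1,[0,0,0],[0,0,0]]]'
python3 - <<'E'
from h import *
d=snap('side','s10.png')['color'];c=snap('top','t10.png')['color']
a=cv2.resize(c[130:330,80:300,::-1],(440,400),interpolation=cv2.INTER_CUBIC);b=cv2.resize(d[110:300,160:330,::-1],(358,400),interpolation=cv2.INTER_CUBIC); cv2.imwrite('pics/m10.png',np.hstack([a,b]))
E
```

```text
time_s: 33.05
tool_pos: [0.4464, -0.0287, 0.1176]
ee_rot: [[-0.973, -0.232, 0.0], [-0.232, 0.973, 0.0], [-0.0, 0.0, -1.0]]
ft_force: [0.8, 0.6, -4.3]
grip_width: 0.0121
finger_force: 117.1
time_s: 34.05
tool_pos: [0.3993, 0.0829, 0.1173]
ee_rot: [[-0.868, -0.496, 0.0], [-0.496, 0.868, -0.0], [-0.0, -0.0, -1.0]]
ft_force: [-0.1, -0.3, -3.1]
grip_width: 0.0123
finger_force: 117.2
time_s: 34.25
tool_pos: [0.3997, 0.0823, 0.1173]
ee_rot: [[-0.869, -0.495, 0.0], [-0.495, 0.869, -0.0], [0.0, -0.0, -1.0]]
ft_force: [0.2, -1.1, -4.4]
grip_width: 0.0118
finger_force: 117.2
```

View pics/m10.png

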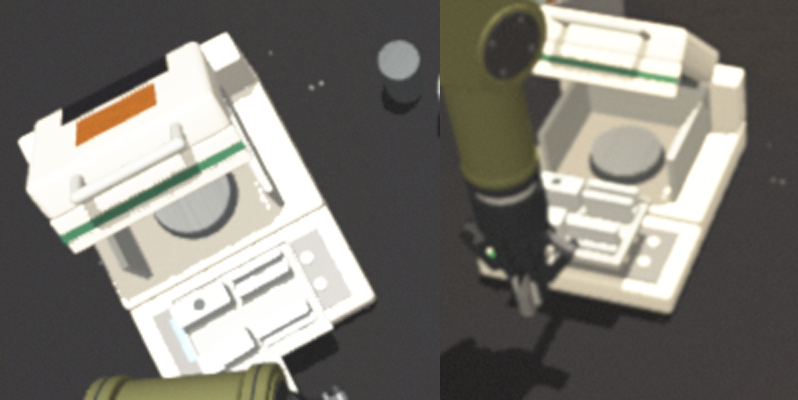

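The pictures show the tray level and square in front of the chamber, with the pan visible (top about (195,195) in the montage, side about (626,152)). I'll fit the pan circle and the tray's position from both cameras.

Run:
```python
from h import *
from scipy.ndimage import map_coordinates as mc
th=np.radians(29.6); u=np.array([np.cos(th),np.sin(th)]); v=np.array([-u[1],u[0]])
def score(n,f,cx,cy,angs,z=.08):
    g=cv2.GaussianBlur(cv2.cvtColor(cv2.imread('pics/'+f),cv2.COLOR_BGR2GRAY).astype(np.float32),(0,0),.7)
    o=[]
    for r in(.042,.048):
        P=np.array([proj(n,[cx+r*np.cos(a),cy+r*np.sin(a),z]) for a in angs]); o.append(mc(g,[P[:,1],P[:,0]],order=1))
    return np.mean(o[1]-o[0]), np.median(o[1]-o[0])
for n,f,lo,hi in(('side','s4.png',0,360),('side','s10.png',0,360),('side','s3.png',0,360),('top','t10.png',190,330),('top','t10.png',150,330)):
    A=np.radians(np.arange(lo,hi,6.)); best=[]
    for i in np.arange(-14,15,2):
        for j in np.arange(-14,15,2):
            c=np.array([.655,.229])+u*i/1e3+v*j/1e3; s=score(n,f,c[0],c[1],A); best.append((abs(s[0]),i,j,*c))
    best.sort(reverse=True); print(n,f,[(round(float(b[0]),1),int(b[1]),int(b[2]),b[3].round(4),b[4].round(4)) for b in best[:3]])
```

```text
side s4.png [(14.5, -6, 0, np.float64(0.6498), np.float64(0.226)), (14.0, -14, -10, np.float64(0.6478), np.float64(0.2134)), (13.8, -14, -12, np.float64(0.6488), np.float64(0.2117))]
side s10.png [(17.6, -14, -10, np.float64(0.6478), np.float64(0.2134)), (17.2, -14, -12, np.float64(0.6488), np.float64(0.2117)), (14.8, -14, -8, np.float64(0.6468), np.float64(0.2151))]
side s3.png [(14.4, -6, 0, np.float64(0.6498), np.float64(0.226)), (14.1, -14, -10, np.float64(0.6478), np.float64(0.2134)), (13.8, -14, -12, np.float64(0.6488), np.float64(0.2117))]
top t10.png [(81.0, -8, -4, np.float64(0.65), np.float64(0.2216)), (80.1, -8, -2, np.float64(0.649), np.float64(0.2233)), (75.3, -10, -2, np.float64(0.6473), np.float64(0.2223))]
top t10.png [(78.5, -10, -2, np.float64(0.6473), np.float64(0.2223)), (76.2, -8, -2, np.float64(0.649), np.float64(0.2233)), (72.9, -10, 0, np.float64(0.6463), np.float64(0.2241))]
```

Run:
```python
from h import *
th=np.radians(29.6); u=np.array([np.cos(th),np.sin(th)]); v=np.array([-u[1],u[0]])
out=[]
for n,f,(x0,y0,x1,y1) in(('top','t10.png',(120,200,260,340)),('side','s10.png',(205,145,305,245))):
    k=400/(x1-x0); im=cv2.resize(cv2.imread('pics/'+f)[y0:y1,x0:x1],(400,400),interpolation=cv2.INTER_CUBIC)
    P=lambda X:tuple(np.round(((proj(n,X)-[x0,y0]+.5)*k)).astype(int))
    for c,col in(((.655,.229),(0,0,255)),((.650,.2255),(255,0,0))):
        for a in np.radians(np.arange(0,360,8)): cv2.circle(im,P([c[0]+.045*np.cos(a),c[1]+.045*np.sin(a),.08]),1,col,-1)
    g=np.array([.3997,.0823]); t=g+.135*u
    for sx,sy in((-1,-1),(-1,1),(1,1),(1,-1)): cv2.circle(im,P([*(t+u*sx*.055+v*sy*.07),.1098]),3,(0,200,0),-1)
    out.append(im)
cv2.imwrite('pics/m11.png',np.hstack(out))
```

```text
(no output)
```

View pics/m11.png

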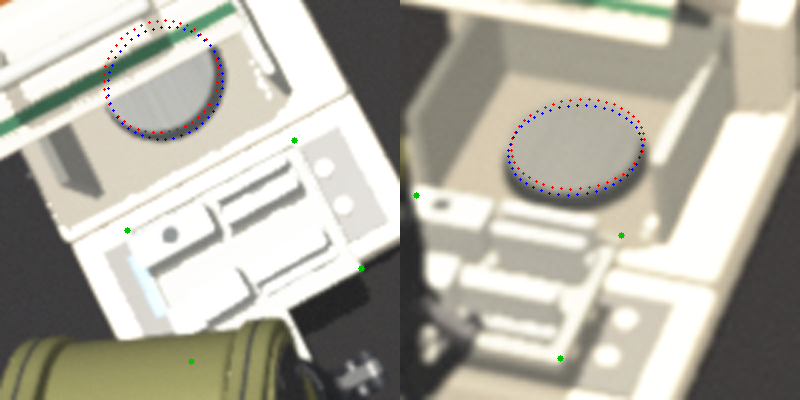

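The overlay puts the pan at about (0.654, 0.2285). The tray's far edge droops by only about 3°. I'll slide it in slightly higher.

```bash
python3 -m handwheel '[[-1,[0.3,0.2,0.2],[0,0,0]],[-1,[0.9,0.5,0.5],[0,0,0]],[-1,[1.6,0.9,0.7],[0,0,0]],[-1,[2.4,1.4,0.7],[0,0,0]],[-1,[3.2,1.9,0.7],[0,0,0]],[-1,[4,2.3,0.7],[0,0,0]],[-1,[4.8,2.8,0.7],[0,0,0]],[-1,[5.6,3.3,0.7],[0,0,0]],[-1,[6.4,3.7,0.7],[0,0,0]],[-1,[7.2,4.2,0.7],[0,0,0]]]'
python3 -m handwheel '[[-1,[0.8,0.5,0],[0,0,0]],[-1,[1.6,0.9,0],[0,0,0]],[-1,[2.4,1.4,0],[0,0,0]],[-1,[3.2,1.9,0],[0,0,0]],[-1,[4,2.3,0],[0,0,0]],[-1,[4.8,2.8,0],[0,0,0]],[-1,[5.5,3.2,0],[0,0,0]],[-1,[6.1,3.5,0],[0,0,0]],[-1,[6.4,3.7,0],[0,0,0]],[-1,[6.4,3.7,0],[0,0,0]]]'
python3 -m handwheel '[[-1,[0,0,0],[0,0,0]],[-1,[0,0,0],[0,0,0]],[-1,[0,0,0],[0,0,0]]]'
```

```text
time_s: 35.35
tool_pos: [0.472, 0.125, 0.1242]
ee_rot: [[-0.869, -0.495, -0.0], [-0.495, 0.869, -0.0], [0.0, 0.0, -1.0]]
ft_force: [0.5, -0.3, -3.3]
grip_width: 0.0119
finger_force: 117.2
time_s: 36.35
tool_pos: [0.5359, 0.162, 0.1243]
ee_rot: [[-0.869, -0.496, 0.0], [-0.496, 0.869, 0.0], [-0.0, -0.0, -1.0]]
ft_force: [-0.4, 0.3, -4.1]
grip_width: 0.0122
finger_force: 117.2
time_s: 36.65
tool_pos: [0.535, 0.1615, 0.1243]
ee_rot: [[-0.869, -0.495, -0.0], [-0.495, 0.869, -0.0], [0.0, 0.0, -1.0]]
ft_force: [1.1, -0.3, -3.8]
grip_width: 0.012
finger_force: 117.2
```

```bash
python3 -m handwheel '[[-1,[0.1,0,-0.4],[0,0,0]],[-1,[0.1,0,-0.9],[0,0,0]],[-1,[0.1,0,-1.4],[0,0,0]],[-1,[0.1,0,-1.8],[0,0,0]],[-1,[0.1,0,-2],[0,0,0]],[-1,[0.1,0,-2],[0,0,0]],[-1,[0.1,0,-2],[0,0,0]]]'
python3 -c "
from h import *
print(telemetry.get_state()['wrist_torque'])
d=snap('side','s12.png')['color'];c=snap('top','t12.png')['color']
a=cv2.resize(c[150:310,110:270,::-1],(400,400),interpolation=cv2.INTER_CUBIC);b=cv2.resize(d[130:280,180:330,::-1],(400,400),interpolation=cv2.INTER_CUBIC); cv2.imwrite('pics/m12.png',np.hstack([a,b]))"
```

```text
time_s: 37.35
tool_pos: [0.5365, 0.1617, 0.1043]
ee_rot: [[-0.869, -0.495, 0.0], [-0.495, 0.869, 0.0], [-0.0, -0.0, -1.0]]
ft_force: [-0.7, -0.5, -4.4]
grip_width: 0.012
finger_force: 117.1
[-0.23487251  0.46685381 -0.02220662]
```

View pics/m12.png

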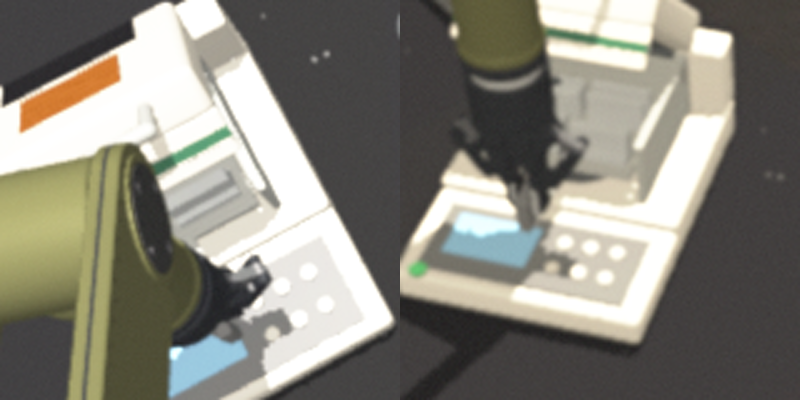

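The tray is inside between the walls, under the hood, with clearance at the right-hand wall. I'll lower it gently.

```bash
python3 -m handwheel '[[-1,[0,0,-0.2],[0,0,0]],[-1,[0,0,-0.4],[0,0,0]],[-1,[0,0,-0.6],[0,0,0]],[-1,[0,0,-0.6],[0,0,0]],[-1,[0,0,-0.6],[0,0,0]]]'
python3 -m handwheel '[[-1,[0,0,-0.1],[0,0,0]],[-1,[0,0,-0.2],[0,0,0]],[-1,[0,0,-0.3],[0,0,0]],[-1,[0,0,-0.3],[0,0,0]],[-1,[0,0,-0.3],[0,0,0]]]'
python3 -c "
from h import *
print(telemetry.get_state()['wrist_torque'])"
```

```text
time_s: 37.95
tool_pos: [0.5364, 0.1617, 0.0984]
ee_rot: [[-0.869, -0.495, 0.0], [-0.495, 0.869, -0.0], [-0.0, -0.0, -1.0]]
ft_force: [-0.7, 0.8, -3.1]
grip_width: 0.012
finger_force: 117.3
time_s: 38.45
tool_pos: [0.5364, 0.1617, 0.0954]
ee_rot: [[-0.869, -0.496, 0.0], [-0.496, 0.869, -0.0], [-0.0, -0.0, -1.0]]
ft_force: [-1.2, -0.4, 0.0]
grip_width: 0.0119
finger_force: 117.4
[-0.18234826  0.23553449 -0.01578227]
```

```bash
python3 -m handwheel '[[-1,[0,0,0],[0.4,-0.7,0]],[-1,[0,0,0],[0.8,-1.4,0]],[-1,[0,0,-0.05],[1.2,-2.1,0]],[-1,[0,0,-0.1],[1.2,-2.1,0]],[-1,[0,0,-0.1],[1.2,-2.1,0]],[-1,[0,0,-0.1],[1.2,-2.1,0]],[-1,[0,0,-0.1],[1.2,-2.1,0]]]'
python3 -c "
from h import *
for i in range(4):
  c=camera('side');s=telemetry.get_state();print(s['ft_force'],s['wrist_torque'],s['tool_pos'])"
```

```text
time_s: 39.15
tool_pos: [0.5363, 0.1617, 0.0942]
ee_rot: [[-0.868, -0.496, 0.036], [-0.495, 0.869, 0.021], [-0.042, 0.0, -0.999]]
ft_force: [-1.1, -0.4, -3.2]
grip_width: 0.012
finger_force: 117.3
[-1.68490747 -0.63895127 -2.46774926] [-0.24674746  0.48681037  0.00060538] [0.53638107 0.16174689 0.0942361 ]
[-1.153953    0.02590916 -2.45257809] [-0.30603647  0.50596604 -0.01390789] [0.53640256 0.16176984 0.09425288]
[-0.03429107 -0.18321165 -2.59142175] [-0.36029953  0.52446865 -0.03343541] [0.53641794 0.16173949 0.09425171]
[-1.57793775 -0.58863786 -3.23389129] [-0.32706551  0.56950774 -0.03707363] [0.53641342 0.16177693 0.09424877]
```

```bash
python3 -m handwheel '[[-1,[0,0,-0.1],[0,0,0]],[-1,[0,0,-0.2],[0,0,0]],[-1,[0,0,-0.2],[0,0,0]],[-1,[0,0,-0.2],[0,0,0]]]'
python3 -c "
from h import *
for i in range(3):
  c=camera('side');s=telemetry.get_state();print(s['ft_force'],s['wrist_torque'],s['tool_pos'])"
```

```text
time_s: 39.75
tool_pos: [0.5365, 0.1617, 0.0924]
ee_rot: [[-0.868, -0.495, 0.037], [-0.495, 0.869, 0.021], [-0.042, -0.0, -0.999]]
ft_force: [-1.4, -0.2, -1.1]
grip_width: 0.0121
finger_force: 117.6
[-1.01611967 -0.26100145 -1.39254135] [-0.22780733  0.47875918  0.03202728] [0.53647784 0.16176238 0.09245079]
[-1.16993716 -0.35187121 -0.67100936] [-0.23106472  0.45789573  0.01058455] [0.53648412 0.16174124 0.09244355]
[-1.22038064 -0.94432967 -1.0100896 ] [-0.17489972  0.47048166  0.02484743] [0.53646694 0.16175505 0.09243578]
```

```bash
python3 -m handwheel '[[-1,[0,0,-0.05],[-0.3,0.5,0]],[-1,[0,0,-0.05],[-0.6,1,0]],[-1,[0,0,-0.05],[-0.6,1,0]],[-0.9,[0,0,-0.05],[-0.6,1,0]],[-0.8,[0,0,-0.05],[-0.6,1,0]],[-0.5,[0,0,-0.05],[-0.6,1,0]],[-0.3,[0,0,-0.05],[-0.6,1,0]],[-0.3,[0,0,-0.05],[-0.6,1,0]]]' 30
python3 -m handwheel '[[-0.3,[0,0,0],[0,0,0]],[-0.3,[0,0,1],[0,0,0]],[-0.3,[0,0,3],[0,0,0]],[-0.3,[-0.5,-0.3,6],[-0.6,1,0]],[-0.3,[-3,-1,8],[-0.6,1,0]],[-0.3,[-6,-4,9],[-0.6,1,0]],[-0.3,[-9,-7,10],[-0.6,1,0]],[-0.3,[-10,-11,10],[-0.6,1,0]],[-0.3,[-10,-15,10],[-0.6,1,0]],[-0.3,[-10,-18,10],[-0.6,1,0]]]'
python3 - <<'E'
from h import *
d=snap('side','s13.png')['color'];c=snap('top','t13.png')['color']
th=np.radians(29.6); u=np.array([np.cos(th),np.sin(th)]); v=np.array([-u[1],u[0]]); out=[]
for n,im,(x0,y0,x1,y1) in(('top',c,(120,190,240,310)),('side',d,(190,140,310,260))):
    k=400/(x1-x0); im=cv2.resize(im[y0:y1,x0:x1,::-1],(400,400),interpolation=cv2.INTER_CUBIC)
    P=lambda X:tuple(np.round(((proj(n,X)-[x0,y0]+.5)*k)).astype(int))
    t=np.array([.654,.2285])
    for sx,sy in((-1,-1),(-1,1),(1,1),(1,-1)): cv2.circle(im,P([*(t+u*sx*.055+v*sy*.07),.0865]),2,(0,200,0),-1)
    for sx,sy in((-.115,-.007),(-.115,.007),(-.155,-.007),(-.155,.007)): cv2.circle(im,P([*(t+u*sx+v*sy),.1225]),2,(0,0,255),-1)
    out.append(im)
cv2.imwrite('pics/m13.png',np.hstack(out))
E
```

```text
time_s: 40.7
tool_pos: [0.5369, 0.1618, 0.0919]
ee_rot: [[-0.868, -0.495, 0.02], [-0.495, 0.869, 0.011], [-0.023, -0.001, -1.0]]
ft_force: [0.5, -0.3, -0.2]
grip_width: 0.0299
finger_force: 0.0
time_s: 41.7
tool_pos: [0.436, -0.02, 0.193]
ee_rot: [[-0.869, -0.495, 0.004], [-0.495, 0.869, -0.001], [-0.003, -0.003, -1.0]]
ft_force: [1.0, -0.1, 0.3]
grip_width: 0.0299
finger_force: 0.0
```

View pics/m13.png

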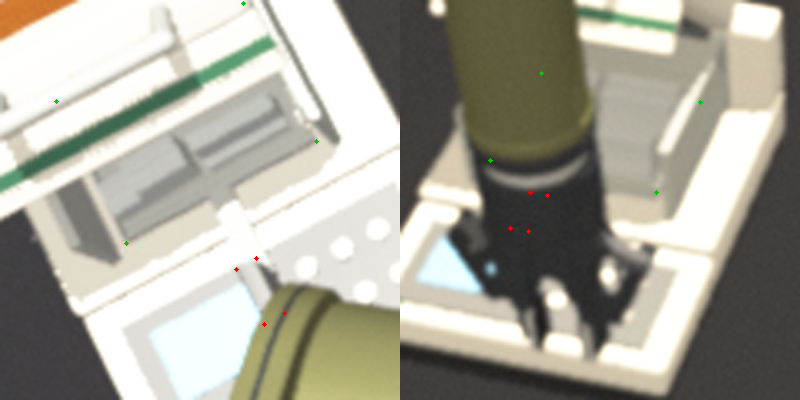

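The tray sits on the pan at the predicted place: front corners about (127,240) and (316,141) in the left panel, handle out at the front. Now to the hood bar.

```bash
python3 -m handwheel '[[-0.2,[0,0,4],[0,0,-8]],[-0.2,[0,2,8],[0,0,-16]],[-0.2,[0,4,12],[0,0,-24]],[-0.2,[1,7,15],[0,0,-32]],[-0.2,[4,10,15],[0,0,-40]],[-0.2,[7,13,15],[0,0,-48]],[-0.2,[10,16,15],[0,0,-56]],[-0.2,[13,19,15],[0,0,-64]],[-0.2,[16,21,15],[0,0,-72]],[-0.2,[18.5,23.3,15],[0,0,-80]]]'
python3 -m handwheel '[[-0.2,[0,0,0],[0,0,-8]],[-0.2,[0,0,0],[0,0,-10]],[-0.2,[0,0,0],[0,0,-10]],[-0.2,[0,0,0],[0,0,-10]]]'
```

```text
time_s: 42.8
tool_pos: [0.6223, 0.2169, 0.3419]
ee_rot: [[-0.635, 0.772, 0.0], [0.772, 0.635, -0.002], [-0.001, -0.001, -1.0]]
ft_force: [0.0, -0.2, 0.4]
grip_width: 0.0337
finger_force: 0.0
time_s: 43.2
tool_pos: [0.621, 0.2154, 0.342]
ee_rot: [[-0.497, 0.868, -0.0], [0.868, 0.497, -0.002], [-0.001, -0.001, -1.0]]
ft_force: [0.2, 0.3, -0.1]
grip_width: 0.0339
finger_force: 0.0
```

Now I descend 5.7 cm around the bar and close gently.

```bash
python3 -m handwheel '[[-0.2,[0.1,-0.1,-2],[0,0,0]],[-0.2,[0.1,-0.1,-4],[0,0,0]],[-0.2,[0.1,-0.1,-5.2],[0,0,0]],[-0.2,[0.1,-0.1,-5.8],[0,0,0]],[-0.2,[0.1,-0.1,-5.8],[0,0,0]],[-0.2,[0.1,-0.1,-5.8],[0,0,0]]]'
python3 -m handwheel '[[-1,[0,0,0],[0,0,0]],[-1,[0,0,0],[0,0,0]],[-1,[0,0,0],[0,0,0]],[-1,[0,0,0],[0,0,0]],[-1,[0,0,0],[0,0,0]]]' 40
```

```text
time_s: 43.8
tool_pos: [0.6228, 0.2138, 0.2846]
ee_rot: [[-0.496, 0.869, 0.001], [0.869, 0.496, -0.001], [-0.002, 0.0, -1.0]]
ft_force: [0.4, -1.0, 0.8]
grip_width: 0.0341
finger_force: 0.0
time_s: 44.3
tool_pos: [0.6227, 0.2138, 0.2847]
ee_rot: [[-0.495, 0.869, 0.001], [0.869, 0.495, -0.001], [-0.002, 0.001, -1.0]]
ft_force: [0.0, 0.3, 4.1]
grip_width: 0.0105
finger_force: 39.2
```

```bash
python3 -m handwheel '[[-1,[-0.61,-0.35,-0.55],[0,0,0]],[-1,[-1.21,-0.69,-1.13],[0,0,0]],[-1,[-1.78,-1.02,-1.74],[0,0,0]],[-1,[-2.33,-1.33,-2.38],[0,0,0]],[-1,[-2.86,-1.63,-3.04],[0,0,0]],[-1,[-3.35,-1.91,-3.73],[0,0,0]],[-1,[-3.82,-2.18,-4.44],[0,0,0]],[-1,[-4.26,-2.42,-5.18],[0,0,0]],[-1,[-4.67,-2.66,-5.95],[0,0,0]],[-1,[-5.06,-2.88,-6.72],[0,0,0]]]'
python3 -m handwheel '[[-1,[-0.36,-0.21,-0.81],[0,0,0]],[-1,[-0.68,-0.38,-1.61],[0,0,0]],[-1,[-0.98,-0.55,-2.46],[0,0,0]],[-1,[-1.24,-0.7,-3.28],[0,0,0]],[-1,[-1.46,-0.83,-4.1],[0,0,0]],[-1,[-1.66,-0.94,-5],[0,0,0]],[-1,[-1.83,-1.03,-5.86],[0,0,0]],[-1,[-1.93,-1.08,-6.4],[0,0,0]],[-1,[-1.96,-1.1,-6.76],[0,0,0]],[-1,[-1.96,-1.1,-6.76],[0,0,0]]]'
```

```text
time_s: 45.3
tool_pos: [0.5718, 0.1847, 0.2159]
ee_rot: [[-0.495, 0.869, 0.001], [0.869, 0.495, -0.002], [-0.002, -0.0, -1.0]]
ft_force: [3.2, 0.7, 2.8]
grip_width: 0.0105
finger_force: 41.1
time_s: 46.3
tool_pos: [0.5519, 0.1735, 0.1481]
ee_rot: [[-0.495, 0.869, -0.001], [0.869, 0.495, -0.003], [-0.002, -0.002, -1.0]]
ft_force: [4.5, -2.4, -2.2]
grip_width: 0.0109
finger_force: 41.8
```

```bash
python3 -m handwheel '[[-1,[0,0,-0.1],[0,0,0]],[-1,[0,0,-0.25],[0,0,0]],[-1,[0,0,-0.4],[0,0,0]],[-1,[0,0,-0.4],[0,0,0]],[-1,[0,0,-0.4],[0,0,0]]]'
```

```text
time_s: 46.8
tool_pos: [0.5515, 0.1733, 0.1452]
ee_rot: [[-0.496, 0.868, -0.001], [0.868, 0.496, -0.003], [-0.002, -0.002, -1.0]]
ft_force: [2.1, -4.7, 4.4]
grip_width: 0.0105
finger_force: 42.9
```

```bash
python3 -m handwheel '[[-1,[0,0,-0.2],[0,0,0]],[-1,[0,0,-0.4],[0,0,0]],[-1,[0,0,-0.6],[0,0,0]],[-1,[0,0,-0.6],[0,0,0]],[-1,[0,0,-0.6],[0,0,0]]]'
```

```text
time_s: 47.3
tool_pos: [0.5517, 0.1734, 0.1448]
ee_rot: [[-0.496, 0.868, 0.003], [0.868, 0.496, -0.002], [-0.003, 0.001, -1.0]]
ft_force: [-8.9, -7.0, 37.2]
grip_width: 0.0106
finger_force: 46.0
```

The hood is against its stop. I'll relieve the push, open, and retreat upwards.

```bash
python3 -m handwheel '[[-1,[0,0,0.3],[0,0,0]],[-1,[0,0,0.6],[0,0,0]],[-0.2,[0,0,0.6],[0,0,0]],[-0.2,[0,0,0.6],[0,0,0]],[-0.2,[0,0,0.6],[0,0,0]],[-0.2,[0,0,0.6],[0,0,0]]]'
python3 -m handwheel '[[-0.2,[0,0,1],[0,0,0]],[-0.2,[0,0,3],[0,0,0]],[-0.2,[0,0,6],[0,0,0]],[-0.2,[0,0,10],[0,0,0]],[-0.2,[-3,-4,12],[0,0,0]],[-0.2,[-6,-8,12],[0,0,0]],[-0.2,[-9,-12,12],[0,0,0]],[-0.2,[-10,-16,12],[0,0,0]],[-0.2,[-10,-20,12],[0,0,0]],[-0.2,[-10,-24,12],[0,0,0]]]'
python3 -m handwheel '[[-0.2,[0,-4,0],[0,0,0]],[-0.2,[0,-8,0],[0,0,0]],[-0.2,[0,-12,0],[0,0,0]],[-0.2,[0,-16,0],[0,0,0]],[-0.2,[0,-16,0],[0,0,0]]]'
python3 - <<'E'
from h import *
d=snap('side','s14.png')['color'];c=snap('top','t14.png')['color']
a0=cv2.imread('pics/top1.png')
f=lambda i:cv2.resize(i[190:340,110:260],(400,400),interpolation=cv2.INTER_CUBIC)
b=cv2.resize(d[130:280,170:320,::-1],(400,400),interpolation=cv2.INTER_CUBIC); cv2.imwrite('pics/m14.png',np.hstack([f(c[:,:,::-1]),b]))
# hood position compared with the start
for n,i,r,(x0,y0,w,h) in(('top',c,'top1.png',(115,170,100,110)),('side',d,'side1.png',(215,135,75,70))):
    r=cv2.cvtColor(cv2.imread('pics/'+r),cv2.COLOR_BGR2GRAY); g=cv2.cvtColor(i,cv2.COLOR_RGB2GRAY)
    m=cv2.matchTemplate(g,r[y0:y0+h,x0:x0+w],cv2.TM_CCOEFF_NORMED); k=cv2.minMaxLoc(m); print(n,k[1],np.array(k[3])-[x0,y0])
E
```

```text
time_s: 47.9
tool_pos: [0.5514, 0.1742, 0.1442]
ee_rot: [[-0.496, 0.868, -0.002], [0.868, 0.496, -0.002], [-0.0, -0.003, -1.0]]
ft_force: [-0.0, -0.3, -0.0]
grip_width: 0.0343
finger_force: 0.0
time_s: 48.9
tool_pos: [0.4515, -0.0673, 0.2662]
ee_rot: [[-0.496, 0.868, 0.002], [0.868, 0.496, -0.002], [-0.002, 0.001, -1.0]]
ft_force: [0.8, -0.7, 0.1]
grip_width: 0.0341
finger_force: 0.0
time_s: 49.4
tool_pos: [0.4527, -0.231, 0.2657]
ee_rot: [[-0.491, 0.871, 0.001], [0.871, 0.491, -0.005], [-0.005, -0.001, -1.0]]
ft_force: [-0.6, 0.1, 0.5]
grip_width: 0.0339
finger_force: 0.0
top 0.9401249289512634 [1 0]
side 0.43059444427490234 [-1  1]
```

View pics/m14.png

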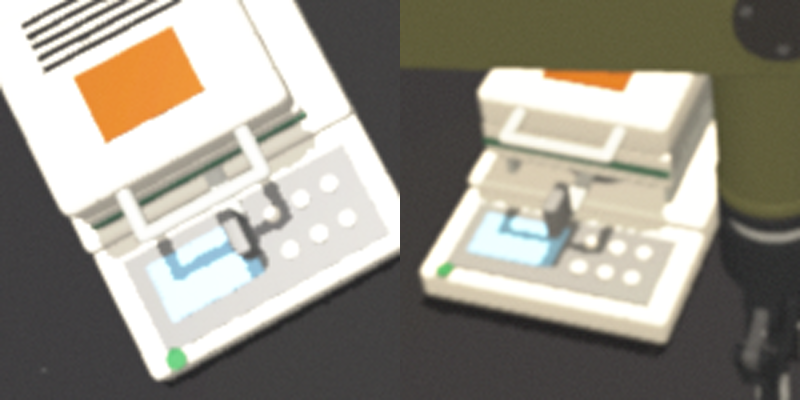

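The hood is shut, with its bar where it was at the start, and the handle sticks out at the front around (238,236) in the left panel. One last numeric check of the handle's position.

Run:
```python
from h import *
from scipy.ndimage import label
u=np.array([np.cos(np.radians(29.6)),np.sin(np.radians(29.6))])
k=400/150
for uv in((238,236),): print('seen',back('top',(110+uv[0]/k-.4,190+uv[1]/k-.4),.1225))
print('expected',np.array([.654,.2285])-.135*u)
for s in(-.115,-.155): p=proj('top',[*(np.array([.654,.2285])+s*u),.1225]); print(s,(p-[110,190])*k)
print(telemetry.get_state()['ft_force'])
```

```text
seen [0.5336671  0.15897512 0.1225    ]
expected [0.53661818 0.16181785]
-0.115 [222.38678166 209.20642752]
-0.155 [244.80113495 253.30116218]
[-0.65554112  0.49341291 -0.63970723]
```

```bash
python3 -c "
from bench import manip
print(manip.finish_job())"
```

```text
the job is handed in; nothing more can be done
None
```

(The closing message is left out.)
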